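Tip the nuts out of a flap-front parts box into the tray

TASK

Take the parts box with the green flap out of the rack, where it can only be held by its two ends with a finger against the flap, stand it on the bare panel, let go, and take it again by its long sides so that the flap is free. Hold it nose-first over the steel tray, its lip less than a hand's breadth above it, and tip it just far enough, always less than 45 degrees, for the flap to swing open and all four nuts to slide out into the tray. Then stand the empty box back down level on the bare panel with its flap shut, and leave the other two boxes, the rack, the tray, the spanner and the clamped offcut where they are.

Things in the scene. Friction and masses are not known exactly. Their poses are not given: they have to be found in the camera images.
- caddy_mid (a point): Centre (half-way up) of the loose parts box to empty: clear plastic, green flap, skirt and roof strip at the nose, 66 mm long (x, flap included), 50 wide (y), 46 high (z), walls, floor and roof 3 mm, 0.15-0.21 kg with nuts. -x end: the nose, closed by the flap, the only opening; the lip where nuts leave is 30 mm to -x and 23 mm below this point. A finger on the nose holds the flap shut. It stands in a rack bay.
- flap (a joint): The green flap of that box, a 49 x 43 x 3 mm plate hung freely on a wire along the top edge of the nose (no spring or catch): 0 is shut, grows to 1.5 rad as its lower edge swings out and up. It shuts by its own weight when the box is level and hangs open when the nose points down.
- nut0_mid (a point): Centre of a loose M10 steel hex nut, 17 mm across flats, 8 mm thick, 11.5 g; at the start all four lie inside the box on its floor, seen through the clear walls. They begin to slide when the floor slopes by some 12 to 24 degrees (it varies); all leave if the slope is taken a little further.
- nut1_mid (a point): Centre of the second nut, like nut0.
- nut2_mid (a point): Centre of the third nut, like nut0.
- nut3_mid (a point): Centre of the fourth nut, like nut0.
- rack: Fixed blue steel rack, 77 (x) x 177 mm (y); origin at the centre of its underside, on the panel. Floor 6 mm thick; lips and dividers end 14 mm above the panel, around three bays at y = -58, 0, 58 mm, one box in each, noses to the rack's -x. There is only 8 mm of air between the boxes' sides, too little for a finger; in front of noses and behind tails it is free above the lips.
- tray: Loose steel parts tray with a dark mat, 150 x 150 mm outside, 22 mm high, wall and floor 4 mm, 0.5 kg; origin at the centre of its underside, on the panel.
- box_blue_mid (a point): Centre of a bystander box in the rack, the same 66 x 50 x 46 mm box with a blue flap that does not move; leave alone.
- box_orange_mid (a point): Centre of the other bystander box in the rack, the same with an orange flap; leave alone.
- spanner_mid (a point): Centre of a loose combination spanner lying flat, 200 mm long along its x, 44 mm wide, 9 mm high; leave alone.
- clamp_mid (a point): A spring clamp with yellow jaws on a beech offcut, one loose piece: the offcut, 36 mm (x) x 110 mm (y) x 42 mm high, has its centre 30 mm towards +y of this point, and the clamp reaches to 145 mm towards -y; leave alone.
Things that resemble listed ones, but are neither listed nor needed, are in the scene too. Leave any brown or pink look-alike of the part that bears caddy_mid alone. There is more than one size of the tray; the one meant has the size given above.

How it is judged:
By the outcome, as a careful person would: the job done as asked, in the order asked, and still so for the second after the job is handed in, with the robot touching nothing.
It also fails if it takes over 64 s, if anything falls off the work surface, if the arm or the gripper's body presses on something with over 40 N, if the wrist force passes 120 N, or if a joint passes its speed limit or range.

ROBOT

A 6-joint arm with a two-finger parallel gripper is mounted at the origin on the work surface. World frame = base frame: x ahead of the robot, y to its left, z up, the work surface at z = 0. Lengths are in m, angles in degrees, forces in N, time in s.
With the tool pointing down it reaches from about 0.4 to 0.825 m from the base axis. Payload 7 kg.
Tool frame: the origin (TCP) lies midway between the tips of the shut fingers; the grasp point (between the pads) lies 19 mm behind it; z points along the fingers, y is the line along which they close (so a half turn about z gives the same grasp; the last joint's range is limited). The gripper opens to 88 mm and grips with 3 to 60 N. Pads are 19 mm wide; open, the fingers measure 130 mm over their backs; the gripper's body (78 mm by 193 mm) begins 47 mm behind the grasp point.
Start: joints at [-48.237, 20.546, 0.682, 0, -70.136, -16.507], TCP at [0.288, -0.61, 0.227] pointing down, gripper open.
Joint ranges: [-176.03, 176.03], [-82.01, 121.73], [-58.28, 71.71], [-173.87, 95.51], [-174.79, -0.11], [-173.66, 173.66]. Speed limits (degrees/s): [136.94, 136.94, 172.46, 180, 180, 180].

INTERFACE

Orientations are given as [roll, pitch, yaw] about the fixed x, y, z axes, in that order (R = Rz(yaw) Ry(pitch) Rx(roll)).
In Python, from plant import r, eyes, workorder gives the robot as it stands.
- The arm moves only by the tool step_arm, never from a script. Its argument "plan" is a list of rows, each a list of 5 numbers: the shift along the tool's x, y, z each as a share of 25 cm, from -1 to 1, then the turn about the tool's z as a share of 60 degrees, from -1 to 1, then the finger opening in mm, from 0 to 87.6. In form: [[x, y, z, turn, jaw], ...]. A call has 1 to 12 rows; each row is the pose to reach, as a shift and turn from the pose commanded when the call began, along the tool's axes at that moment; what a row does not reach only later rows make up. A row lasts 1/12 s, in which the tool goes at most 41.7 mm and 7.16 degrees, less where a joint would pass 70% of its speed; a pose out of reach is approached as far as the arm can. A call with a number of a shift or a turn outside -1 to 1 is refused whole. A call with a gripper value outside its range is refused whole. The fingers move at their own pace and stop on an object; "newtons" is the grip in N (left out, the last holds). Time passes only in rows, so rows that repeat a pose let the fingers close. It gives the time, the measured TCP pose, the force, the opening and the grip force at its end, in the units of the state.
- r.get_state(): the state, without advancing time (a new reading comes with each control period).
- eyes.capture(name): name is "scene" or "side" or "wrist"; returns the picture (480x640x3 uint8, red, green, blue); there is no depth.
- eyes.camera_model(name): a dict with "fov_y" (degrees; the focal length in pixels is half the picture's height over the tangent of half this angle, whatever the lens; pixels are square), "cx", "cy" (the principal point, pixels), "world_to_cam" (4x4, takes a point from world to camera coordinates); the wrist camera has in their place "hand_eye" (4x4, takes a point from camera to tool coordinates, whose origin is the TCP and whose axes are the flange's). Camera axes: x right, y up, looking along -z (the intrinsics and any distortion apply to the point x, -y, -z); pixel columns grow to the right and rows downward; lengths in m; the calibration is good to about 2 mm. The wrist camera is an equidistant fisheye: a pixel r from the principal point sees the ray r / f radians off the axis. A picture is of the moment at which its call begins: read the wrist's pose just before it. camera_model takes no time and is no camera call.
- workorder.close_job(): hands the job in; it is judged then, once.
The state is a dict: "time_s": time; "joints": joint angles; "qd": joint speeds; "joint_torque": joint torques, N m; "tcp_pos": TCP position; "eef_rot": TCP orientation; "contact_force": force on the tool from outside, world axes, zero at the start; "moment": the same for the moment, N m; "gripper_width": finger opening in m; "gripper_force": force on a finger pad.
Only numpy, scipy, OpenCV 4.12 (cv2) and the standard library are available. Lean on these libraries where they do the work, as an engineer would, in place of code of your own. Each camera call takes 0.05 s, during which the arm holds its last target. There are 200 camera calls.

## Working session

There is one attempt and no reset: what is moved stays moved. The work goes in short steps, Python scripts to look and compute and a tool call to move; the robot and the scene stay as the last step left them, time stands still between calls to the robot, and variables do not carry over. Pictures are saved under pics/ and viewed, at most 10 in all, crops included, and the job is handed in when it is done.

Besides the shell and the picture viewer there is one more tool, called in YAML: its name, and indented under it one key for each argument. step_arm: Moves the arm, as the interface text tells. Its arguments: {"type":"object","properties":{"plan":{"type":"array"},"newtons":{"type":"number"}},"required":["plan"]}

```bash
mkdir -p pics; ls
python3 - <<'E'
from plant import r, eyes, workorder
import cv2,json
s=r.get_state();print({k:s[k] for k in('time_s','tcp_pos','eef_rot','gripper_width')})
for n in("scene","side","wrist"):
    cv2.imwrite(f"pics/{n}0.png",eyes.capture(n)[:,:,::-1]);print(n,eyes.camera_model(n))
E
```

```text
pics
{'time_s': 0.0, 'tcp_pos': array([ 0.28775513, -0.61004276,  0.22563389]), 'eef_rot': array([ 1.79905943e+02, -7.71918462e-03, -1.54751315e+02]), 'gripper_width': 0.08765872662806443}
scene {'fov_y': 44.08894830921114, 'cx': 317.6156912852708, 'cy': 234.4305486263341, 'world_to_cam': array([[ 0.78881207,  0.61438078,  0.0176571 , -0.45140367],
       [-0.45844823,  0.56898753,  0.68269935,  0.21615407],
       [ 0.40939069, -0.54661636,  0.73048602, -1.37829587],
       [ 0.        ,  0.        ,  0.        ,  1.        ]])}
side {'fov_y': 43.943169900034405, 'cx': 312.7863944423876, 'cy': 241.17093449488132, 'world_to_cam': array([[-0.99843343, -0.05587159,  0.00300767,  0.56176079],
       [ 0.03993706, -0.67397051,  0.73767796, -0.08285719],
       [-0.03918816,  0.73664246,  0.67514604, -1.22493312],
       [ 0.        ,  0.        ,  0.        ,  1.        ]])}
wrist {'fov_y': 65.70646984690485, 'cx': 320.17093031324936, 'cy': 243.54167947677342, 'hand_eye': array([[-3.36968254e-04,  9.67281086e-01,  2.53706893e-01,
         6.77515086e-02],
       [ 9.99999663e-01,  5.15953083e-04, -6.38940140e-04,
         2.31096349e-05],
       [-7.48935566e-04,  2.53706592e-01, -9.67280933e-01,
        -1.58042350e-01],
       [ 0.00000000e+00,  0.00000000e+00,  0.00000000e+00,
         1.00000000e+00]])}
```

View pics/scene0.png

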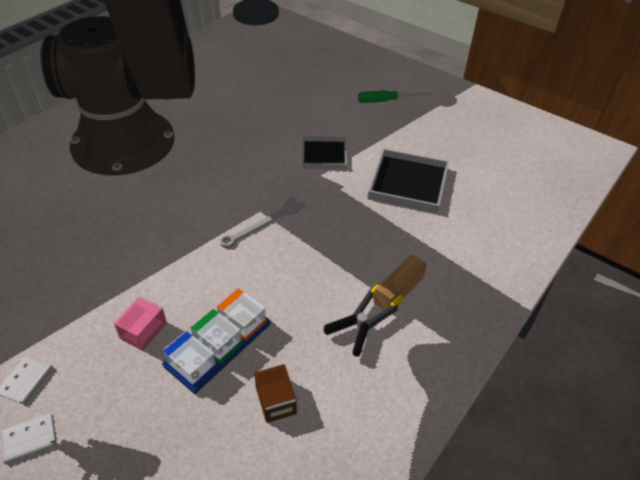

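View pics/side0.png

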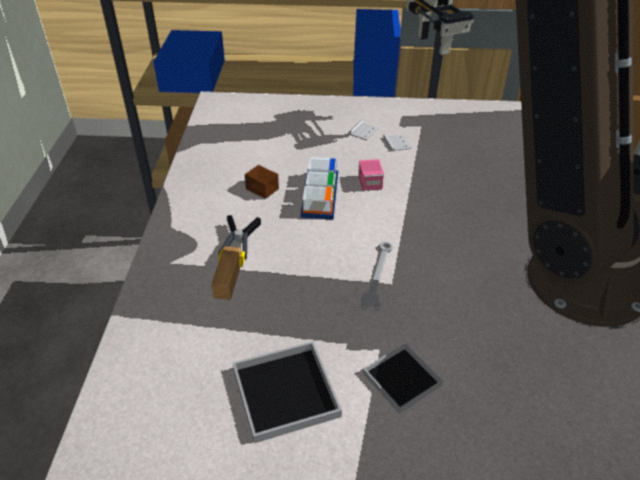

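Scene view: the rack holds blue (190,355), green (215,330) and orange (240,308) boxes; loose look-alikes are pink (140,322) and brown (276,392). The trays are small (325,152) and large (408,180). The green box in the rack's middle bay and the large tray look right, so I'll measure to check sizes.

```bash
cat > h.py <<'E'
import numpy as np, cv2
from plant import r, eyes, workorder
from scipy.spatial.transform import Rotation as Rn
def ray(n,uv,pose=None):
    m=eyes.camera_model(n); f=240/np.tan(np.radians(m['fov_y']/2))
    x,y=(uv[0]-m['cx'])/f,(uv[1]-m['cy'])/f
    if n=='wrist':
        t=np.hypot(x,y)+1e-12; d=np.array([x/t*np.sin(t),-y/t*np.sin(t),-np.cos(t)])
        H=m['hand_eye']; p,e=pose; R=Rn.from_euler('xyz',e,degrees=True).as_matrix()
        return R@H[:3,3]+p, R@H[:3,:3]@d
    W=m['world_to_cam']; R=W[:3,:3]
    return -R.T@W[:3,3], R.T@np.array([x,-y,-1])
def onz(n,uv,z,pose=None):
    o,d=ray(n,uv,pose); return o+d*(z-o[2])/d[2]
def tri(a,b):
    A=np.zeros((3,3));B=np.zeros(3)
    for o,d in(a,b):
        d=d/np.linalg.norm(d);P=np.eye(3)-np.outer(d,d);A+=P;B+=P@o
    return np.linalg.solve(A,B)
def proj(n,X):
    m=eyes.camera_model(n); f=240/np.tan(np.radians(m['fov_y']/2))
    c=m['world_to_cam']@np.append(X,1); return np.array([m['cx']+f*c[0]/-c[2],m['cy']-f*c[1]/-c[2]])
def blob(im,lo,hi,box=None):
    h=cv2.cvtColor(im,cv2.COLOR_BGR2HSV);k=cv2.inRange(h,np.array(lo),np.array(hi))
    if box: z=np.zeros_like(k);x0,y0,x1,y1=box;z[y0:y1,x0:x1]=k[y0:y1,x0:x1];k=z
    return k
def big(k): 
    return max(cv2.findContours(k,0,cv2.CHAIN_APPROX_NONE)[0],key=cv2.contourArea)
E
python3 - <<'E'
from h import *
np.set_printoptions(precision=4,suppress=True)
S=cv2.imread('pics/scene0.png');D=cv2.imread('pics/side0.png')
cols={'green':((40,120,40),(85,255,255)),'orange':((5,200,120),(16,255,255)),'blue':((105,150,60),(125,255,255))}
for c,(lo,hi) in cols.items():
    for n,im,b in(('scene',S,(150,270,290,400)),('side',D,(290,140,350,230))):
        k=big(blob(im,lo,hi,b)); R=cv2.minAreaRect(k); print(c,n,cv2.contourArea(k),np.round(cv2.boxPoints(R)).tolist(), [onz(n,p,.05)[:2].round(4).tolist() for p in cv2.boxPoints(R)])
# trays : dark mat
for n,im,bs in(('scene',S,((365,145,455,215),(298,130,352,172))),('side',D,((225,340,345,440),(360,340,445,412)))):
    for b in bs:
        x0,y0,x1,y1=b; g=cv2.cvtColor(im,cv2.COLOR_BGR2GRAY);k=np.zeros_like(g);k[y0:y1,x0:x1]=(g[y0:y1,x0:x1]<35)*255
        q=cv2.boxPoints(cv2.minAreaRect(big(k))); P=np.array([onz(n,p,.004)[:2] for p in q]); print(n,'mat',P.mean(0),np.linalg.norm(P-np.roll(P,1,0),axis=1),P.tolist())
a=cv2.resize(S[260:430,90:320],None,fx=3.4,fy=3.4,interpolation=2);cv2.imwrite('pics/crop1.png',a)
E
```

```text
green scene 157.0 [[191.0, 327.0], [213.0, 308.0], [218.0, 313.0], [195.0, 332.0]] [[0.5276, -0.2816], [0.5288, -0.2313], [0.5413, -0.2341], [0.5397, -0.284]]
green side 46.0 [[327.0, 184.0], [328.0, 172.0], [333.0, 172.0], [332.0, 184.0]] [[0.5425, -0.2339], [0.5411, -0.2826], [0.5297, -0.2812], [0.5314, -0.2325]]
orange scene 117.0 [[218.0, 305.0], [239.0, 288.0], [242.0, 292.0], [222.0, 310.0]] [[0.5316, -0.2223], [0.5329, -0.1742], [0.544, -0.1771], [0.5425, -0.2248]]
orange side 40.5 [[325.0, 199.0], [326.0, 187.0], [331.0, 187.0], [329.0, 199.0]] [[0.5454, -0.1777], [0.5437, -0.2231], [0.5337, -0.2217], [0.5356, -0.1763]]
blue scene 222.5 [[162.0, 390.0], [163.0, 361.0], [216.0, 362.0], [216.0, 391.0]] [[0.577, -0.3882], [0.5395, -0.3533], [0.6056, -0.303], [0.6406, -0.3398]]
blue side 67.5 [[301.0, 217.0], [301.0, 213.0], [332.0, 214.0], [332.0, 218.0]] [[0.5949, -0.1107], [0.5956, -0.1248], [0.5274, -0.1253], [0.5272, -0.1112]]
scene mat [0.5858 0.305 ] [0.1371 0.1187 0.1457 0.1159] [[0.5463955048872631, 0.22610041104866196], [0.49345023586362113, 0.3323309393675612], [0.6295347599731594, 0.38443450383246236], [0.6736205381676568, 0.2772073519134076]]
scene mat [0.3857 0.2614] [0.0758 0.0913 0.076  0.0879] [[0.32723880485848733, 0.26268145803836274], [0.3979678185080169, 0.320386300334338], [0.442922595767974, 0.2590480076247722], [0.3747553210447796, 0.20360906654911692]]
side mat [0.592  0.2928] [0.1255 0.1485 0.1305 0.1358] [[0.6811352904551342, 0.2619662908562751], [0.5448376158983588, 0.20290659012011658], [0.5079986427333445, 0.32814179171214264], [0.6341760013409032, 0.3782992724423134]]
side mat [0.3892 0.2562] [0.0928 0.0927 0.0979 0.0868] [[0.44783238078340976, 0.2503679997126853], [0.3840026345208074, 0.18312652173603428], [0.33129484494391487, 0.2655947418966931], [0.3937599150241605, 0.3258332509390883]]
```

View pics/crop1.png

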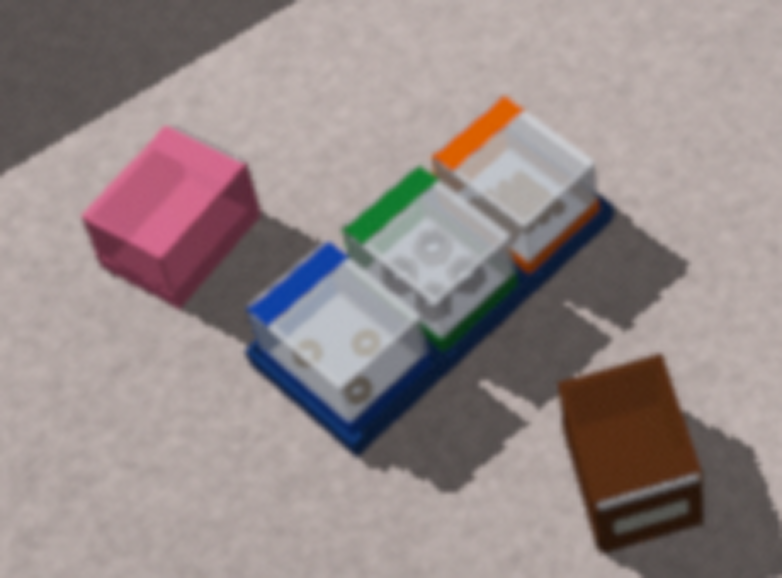

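The enlarged crop confirms that the green-flap box is in the middle bay with four nuts, its nose strip towards world -x. The large mat is about 0.14 m, so that tray is 150 mm and the one meant; the small one is about 0.09 m. Next I'll find the obstacles and go above the rack for a closer look.

Run:
```python
from h import *
np.set_printoptions(precision=3,suppress=True)
for nm,n,uv,z in [('spanA','side',(385,246),.005),('spanB','side',(370,305),.005),('spanA','scene',(228,241),.005),('spanB','scene',(298,203),.005),('clampwood far','side',(225,296),.02),('clamp handle','side',(231,217),.02),('clamp handle','side',(258,222),.02),('wood','scene',(415,260),.04),('handle','scene',(327,330),.02),('handle','scene',(360,350),.02),('brown','scene',(276,392),.03),('pink','scene',(140,322),.03),('free','side',(310,270),0),('free','scene',(300,260),0)]:
    print(nm,n,onz(n,uv,z))
s=r.get_state();p=s['tcp_pos'];t=np.array([.562,-.2593])
y=np.radians(s['eef_rot'][2]);d=t-p[:2]
print('tool shift mm',(d@[np.cos(y),np.sin(y)])*1e3,(d@[np.sin(y),-np.cos(y)])*1e3)
```

```text
spanA side [ 0.41  -0.078  0.005]
spanB side [0.445 0.095 0.005]
spanA scene [ 0.41  -0.078  0.005]
spanB scene [0.449 0.091 0.005]
clampwood far side [0.729 0.102 0.02 ]
clamp handle side [ 0.755 -0.137  0.02 ]
clamp handle side [ 0.692 -0.124  0.02 ]
wood scene [0.735 0.082 0.04 ]
handle scene [ 0.694 -0.131  0.02 ]
handle scene [ 0.76  -0.128  0.02 ]
brown scene [ 0.705 -0.276  0.03 ]
pink scene [ 0.441 -0.32   0.03 ]
free side [ 0.568  0.    -0.   ]
free scene [ 0.548 -0.025 -0.   ]
tool shift mm -397.6522230312348 200.3999244112656
```

step_arm:
  plan:
    - [-0.8,0.4,0,-0.51,87.6]
    - [-0.8,0.4,0,-0.51,87.6]
    - [-0.8,0.4,0,-0.51,87.6]
    - [-0.8,0.4,0,-0.51,87.6]
    - [-0.8,0.4,0,-0.51,87.6]
    - [-0.8,0.4,0,-0.51,87.6]
    - [-0.8,0.4,0,-0.51,87.6]
    - [-0.8,0.4,0,-0.51,87.6]

```text
time_s: 0.82
tcp_pos: [0.4268, -0.4338, 0.2265]
eef_rot: [180.0, -0.0, -124.0]
contact_force: [0.1, -0.6, 1.0]
gripper_width: 0.0873
gripper_force: 0.0
```

```bash
cat >> h.py <<'E'
def st():
    s=r.get_state();return s['tcp_pos'],s['eef_rot'],s
def shift(t,yaw=None):
    """shares to send TCP to t (xyz) and world yaw"""
    p,e,s=st();R=Rn.from_euler('xyz',e,degrees=True).as_matrix()
    v=R.T@(np.asarray(t)-p)/.25; k=0 if yaw is None else -((yaw-e[2]+180)%360-180)/60
    print('t',round(s['time_s'],2),'tcp',p.round(4),e.round(2),'w',round(s['gripper_width'],4),'-> shares',v.round(3),'turn',round(k,3))
E
python3 -c "
from h import *
shift([.562,-.2593,.2],-93.5)"
```

```text
t 0.82 tcp [ 0.4268 -0.4338  0.2265] [ 179.99   -0.   -124.02] w 0.0873 -> shares [-0.881 -0.058  0.106] turn -0.509
```

step_arm:
  plan:
    - [-0.881,-0.058,0.1,-0.51,87.6]
    - [-0.881,-0.058,0.1,-0.51,87.6]
    - [-0.881,-0.058,0.1,-0.51,87.6]
    - [-0.881,-0.058,0.1,-0.51,87.6]
    - [-0.881,-0.058,0.1,-0.51,87.6]
    - [-0.881,-0.058,0.1,-0.51,87.6]
    - [-0.881,-0.058,0.1,-0.51,87.6]
    - [-0.881,-0.058,0.1,-0.51,87.6]
    - [-0.881,-0.058,0.1,-0.51,87.6]

```text
time_s: 1.57
tcp_pos: [0.5611, -0.2617, 0.2014]
eef_rot: [180.0, -0.0, -93.6]
contact_force: [0.1, -0.3, -0.1]
gripper_width: 0.0875
gripper_force: 0.0
```

Run:
```python
from h import *
p,e,s=st();shift([.562,-.2593,.2],-93.5)
im=eyes.capture('wrist')[:,:,::-1].copy();cv2.imwrite('pics/w1.png',im);np.save('w1.npy',np.r_[p,e])
for c,(lo,hi) in {'green':((40,100,30),(85,255,255)),'orange':((5,190,100),(16,255,255)),'blue':((105,150,60),(125,255,255))}.items():
    for k in cv2.findContours(blob(im,lo,hi),0,1)[0]:
        if cv2.contourArea(k)>80:
            q=cv2.boxPoints(cv2.minAreaRect(k));P=np.array([onz('wrist',a,.052,(p,e))[:2] for a in q]);print(c,cv2.contourArea(k),q.round(0).tolist(),P.round(4).tolist(),P.mean(0))
```

```text
t 1.57 tcp [ 0.5611 -0.2617  0.2014] [ 1.7997e+02 -1.0000e-02 -9.3630e+01] w 0.0875 -> shares [-0.01  -0.003  0.006] turn -0.002
green 960.5 [[287.0, 197.0], [360.0, 197.0], [360.0, 261.0], [287.0, 261.0]] [[0.5871, -0.2906], [0.5262, -0.2867], [0.5284, -0.2309], [0.5918, -0.2349]] [ 0.55836879 -0.26077776]
orange 507.0 [[342.0, 269.0], [359.0, 269.0], [359.0, 306.0], [342.0, 306.0]] [[0.5444, -0.2246], [0.5295, -0.2236], [0.5306, -0.188], [0.546, -0.1892]] [ 0.53763138 -0.20633028]
blue 1133.0 [[278.0, 131.0], [361.0, 131.0], [361.0, 203.0], [278.0, 203.0]] [[0.5904, -0.346], [0.5226, -0.3417], [0.5256, -0.2816], [0.595, -0.2861]] [ 0.55841005 -0.31385313]
```

View pics/w1.png

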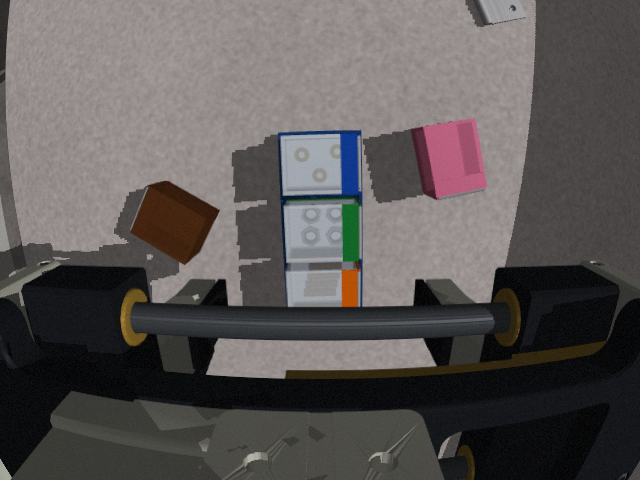

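The wrist view shows the green-flap box at (285-360, 204-262) with four nuts and its strip at (343-360). It is aligned with the image, so the yaw is right. I'll refine the centre.

Run:
```python
from h import *
a=np.load('w1.npy');pose=(a[:3],a[3:])
im=cv2.imread('pics/w1.png');k=blob(im,(40,100,30),(85,255,255));k[:,:340]=0
c=big(k);rc=cv2.minAreaRect(c);print(rc)
q=cv2.boxPoints(rc);P=np.array([onz('wrist',b,.052,pose)[:2] for b in q]);print(P.round(4).tolist())
for uv in((360,205),(360,261),(343,205),(343,261)): print(uv,onz('wrist',uv,.052,pose).round(4))
# two-view strip centre
ce=[rc[0]];S=cv2.imread('pics/scene0.png');D=cv2.imread('pics/side0.png')
R=[ray('wrist',rc[0],pose)]
for n,I,b in(('scene',S,(150,270,290,340)),('side',D,(290,140,350,190))):
    m=cv2.moments(big(blob(I,(40,120,40),(85,255,255),b)));uv=(m['m10']/m['m00'],m['m01']/m['m00']);R.append(ray(n,uv));print(n,onz(n,uv,.052))
print('tri',tri(R[1],R[2]),tri(R[0],R[2]),tri(R[0],R[1]))
```

```text
((351.32403564453125, 228.8633575439453), (64.36018371582031, 19.734973907470703), 87.22978973388672)
[[0.543, -0.2875], [0.5265, -0.2874], [0.526, -0.2311], [0.5432, -0.2314]]
(360, 205) [ 0.5265 -0.28    0.052 ]
(360, 261) [ 0.5284 -0.2309  0.052 ]
(343, 205) [ 0.5408 -0.2808  0.052 ]
(343, 261) [ 0.5432 -0.2318  0.052 ]
scene [ 0.53565009 -0.25890016  0.052     ]
side [ 0.53603119 -0.25433521  0.052     ]
tri [ 0.53534436 -0.25790239  0.04989584] [ 0.53532604 -0.25910183  0.04856887] [ 0.53491122 -0.25909443  0.05099291]
```

step_arm:
  plan:
    - [-0.01,0.005,0.15,0,87.6]
    - [-0.01,0.005,0.3,0,87.6]
    - [-0.01,0.005,0.45,0,87.6]
    - [-0.01,0.005,0.55,0,87.6]
    - [-0.01,0.005,0.6,0,87.6]
    - [-0.01,0.005,0.65,0,87.6]
    - [-0.01,0.005,0.7,0,87.6]
    - [-0.01,0.005,0.73,0,87.6]
    - [-0.01,0.005,0.73,0,87.6]
    - [-0.01,0.005,0.73,0,87.6]
  newtons: 15

```text
time_s: 2.45
tcp_pos: [0.5603, -0.2588, 0.0192]
eef_rot: [180.0, -0.0, -93.6]
contact_force: [0.1, 0.7, -0.4]
gripper_width: 0.0876
gripper_force: 0.0
```

step_arm:
  plan:
    - [0,0,0,0,75]
    - [0,0,0,0,68]
    - [0,0,0,0,64]
    - [0,0,0,0,60]
    - [0,0,0,0,60]
    - [0,0,0,0,60]
    - [0,0,0,0,60]
    - [0,0,0,0,60]
  newtons: 15

```text
time_s: 3.12
tcp_pos: [0.5609, -0.258, 0.0197]
eef_rot: [-180.0, -0.0, -93.5]
contact_force: [-1.7, 0.5, 6.9]
gripper_width: 0.0661
gripper_force: 15.0
```

step_arm:
  plan:
    - [0,0,-0.03,0,60]
    - [0,0,-0.08,0,60]
    - [0,0,-0.14,0,60]
    - [0,0,-0.22,0,60]
    - [0,0,-0.3,0,60]
    - [0,0,-0.38,0,60]
    - [0,0,-0.43,0,60]
    - [0,0,-0.45,0,60]
    - [0,0,-0.45,0,60]
  newtons: 18

```text
time_s: 3.87
tcp_pos: [0.5613, -0.258, 0.1329]
eef_rot: [-179.9, -0.0, -93.5]
contact_force: [0.0, -0.1, -2.7]
gripper_width: 0.0657
gripper_force: 18.0
```

Run:
```python
from h import *
shift([.565,0,.13],-93.5)
cv2.imwrite('pics/s2.png',eyes.capture('side')[100:280,220:440,::-1].repeat(3,0).repeat(3,1))
```

```text
t 3.87 tcp [ 0.5613 -0.258   0.1329] [-179.87   -0.    -93.54] w 0.0657 -> shares [-1.031  0.049  0.011] turn -0.001
```

View pics/s2.png

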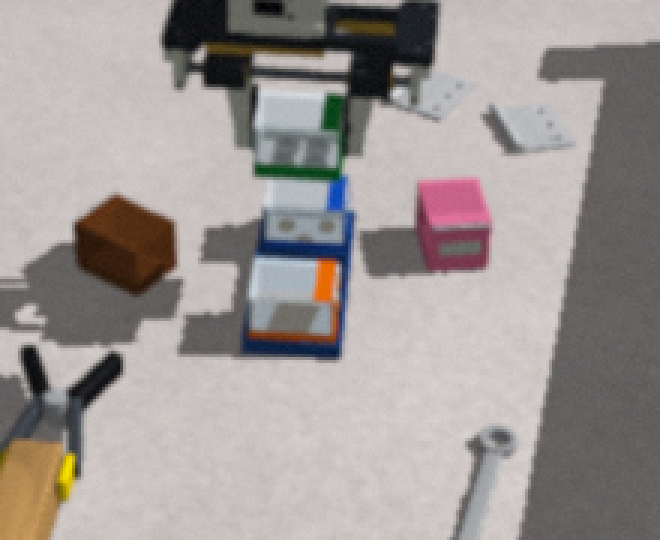

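The held box is level at crop (255-345, 90-175) with its flap shut; the neighbours and rack haven't moved. Next I'll carry it to the free panel.

step_arm:
  plan:
    - [-0.1,0.005,0,0,60]
    - [-0.22,0.01,0,0,60]
    - [-0.35,0.02,0,0,60]
    - [-0.48,0.025,0,0,60]
    - [-0.61,0.03,0,0,60]
    - [-0.74,0.04,0,0,60]
    - [-0.86,0.045,0,0,60]
    - [-0.95,0.05,0,0,60]
    - [-0.99,0.05,0,0,60]
    - [-1,0.05,0,0,60]
    - [-1,0.05,0,0,60]

```text
time_s: 4.83
tcp_pos: [0.5632, -0.0073, 0.1306]
eef_rot: [179.9, -0.0, -93.5]
contact_force: [-0.2, 0.3, -2.3]
gripper_width: 0.0659
gripper_force: 18.0
```

step_arm:
  plan:
    - [0,0,0.08,0,60]
    - [0,0,0.18,0,60]
    - [0,0,0.28,0,60]
    - [0,0,0.36,0,60]
    - [0,0,0.41,0,60]
    - [0,0,0.44,0,60]
    - [0,0,0.455,0,60]
    - [0,0,0.465,0,60]
    - [0,0,0.472,0,60]
    - [0,0,0.472,0,60]
    - [0,0,0.472,0,60]

```text
time_s: 5.75
tcp_pos: [0.5642, -0.0076, 0.0143]
eef_rot: [-179.9, 0.0, -93.5]
contact_force: [0.0, 0.4, -1.1]
gripper_width: 0.0657
gripper_force: 18.0
```

Run:
```python
from h import *
p,e,s=st();print(p,e,s['contact_force'],s['joints'].round(1))
```

```text
[ 0.56415311 -0.00763753  0.01426509] [-1.79935580e+02  2.25106463e-02 -9.35446838e+01] [ 0.01311583  0.4205755  -1.13844297] [ 19.1  23.2 -27.6   0.  -39.1 -22.7]
```

step_arm:
  plan:
    - [0,0,0.004,0,60]
    - [0,0,0.004,0,60]
    - [0,0,0.004,0,66]
    - [0,0,0.004,0,70]
    - [0,0,0.004,0,80]
    - [0,0,0.004,0,87.6]
    - [0,0,0.004,0,87.6]
    - [0,0,0.004,0,87.6]
    - [0,0,0.004,0,87.6]

```text
time_s: 6.5
tcp_pos: [0.5637, -0.0077, 0.0125]
eef_rot: [180.0, -0.0, -93.5]
contact_force: [0.6, -0.3, -0.2]
gripper_width: 0.0871
gripper_force: 0.0
```

step_arm:
  plan:
    - [0,0,-0.05,0,87.6]
    - [0,0,-0.15,0,87.6]
    - [0,0,-0.3,0,87.6]
    - [0,0,-0.45,0,87.6]
    - [0,0,-0.55,0.1,87.6]
    - [0,0,-0.55,0.3,87.6]
    - [0,0,-0.55,0.5,87.6]
    - [0,0,-0.55,0.75,87.6]
    - [0,0,-0.55,0.75,87.6]
    - [0,0,-0.55,0.75,87.6]
    - [0,0,-0.55,0.75,87.6]
    - [0,0,-0.55,0.75,87.6]

```text
time_s: 7.5
tcp_pos: [0.5636, -0.0077, 0.15]
eef_rot: [180.0, -0.0, -138.7]
contact_force: [0.3, -0.5, 0.2]
gripper_width: 0.0877
gripper_force: 0.0
```

step_arm:
  plan:
    - [0,0,0,0.2,87.6]
    - [0,0,0,0.5,87.6]
    - [0,0,0,0.75,87.6]
    - [0,0,0,0.75,87.6]
    - [0,0,0,0.75,87.6]
    - [0,0,0,0.75,87.6]
    - [0,0,0,0.75,87.6]
    - [0,0,0,0.75,87.6]
    - [0,0,0,0.75,87.6]

```text
time_s: 8.25
tcp_pos: [0.5636, -0.0077, 0.15]
eef_rot: [-180.0, -0.0, 176.6]
contact_force: [-0.2, 0.1, 0.4]
gripper_width: 0.0877
gripper_force: 0.0
```

Run:
```python
from h import *
shift([.5642,-.0076,.15],176.5)
im=eyes.capture('side')[:,:,::-1];sc=eyes.capture('scene')[:,:,::-1]
cv2.imwrite('pics/side3.png',im);cv2.imwrite('pics/scene3.png',sc)
a=cv2.resize(im[180:330,220:420],(400,300),interpolation=2);b=cv2.resize(sc[160:340,220:460],(400,300),interpolation=2)
cv2.imwrite('pics/c3.png',np.hstack([a,b]))
```

```text
t 8.25 tcp [ 0.5636 -0.0077  0.15  ] [-1.8000e+02 -1.0000e-02  1.7665e+02] w 0.0877 -> shares [-0.002  0.001  0.   ] turn 0.002
```

View pics/c3.png

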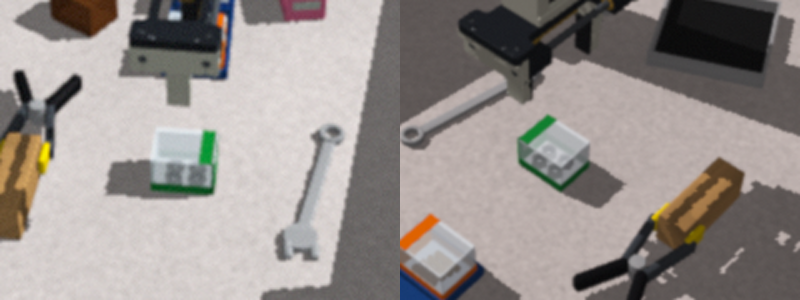

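The box stands on the panel with its nose towards -x and four nuts inside. I'll take it by its long sides, 11 mm nose-ward of centre, so that it can be tipped by rolling its floor over the tray rim (the tool cannot tilt).

step_arm:
  plan:
    - [0.044,0,0.15,0,87.6]
    - [0.044,0,0.3,0,87.6]
    - [0.044,0,0.42,0,87.6]
    - [0.044,0,0.5,0,87.6]
    - [0.044,0,0.55,0,87.6]
    - [0.044,0,0.58,0,87.6]
    - [0.044,0,0.585,0,87.6]
    - [0.044,0,0.585,0,87.6]

```text
time_s: 9.02
tcp_pos: [0.5529, -0.007, 0.0038]
eef_rot: [-180.0, -0.0, 176.5]
contact_force: [-0.0, -0.2, 0.2]
gripper_width: 0.0873
gripper_force: 0.0
```

step_arm:
  plan:
    - [0,0,0,0,70]
    - [0,0,0,0,58]
    - [0,0,0,0,52]
    - [0,0,0,0,45]
    - [0,0,0,0,45]
    - [0,0,0,0,45]
    - [0,0,0,0,45]
    - [0,0,0,0,45]
    - [0,0,0,0,45]
  newtons: 20

```text
time_s: 9.77
tcp_pos: [0.5528, -0.007, 0.004]
eef_rot: [180.0, 0.0, 176.5]
contact_force: [-2.0, 0.9, 4.2]
gripper_width: 0.0497
gripper_force: 19.9
```

step_arm:
  plan:
    - [0,0,-0.03,0,45]
    - [0,0,-0.08,0,45]
    - [0,0,-0.15,0,45]
    - [0,0,-0.25,0,45]
    - [0,0,-0.33,0,45]
    - [0,0,-0.38,0,45]
    - [0,0,-0.4,0,45]
    - [0,0,-0.4,0,45]

```text
time_s: 10.43
tcp_pos: [0.5532, -0.0068, 0.1051]
eef_rot: [179.9, 0.1, 176.5]
contact_force: [0.4, 0.1, -2.1]
gripper_width: 0.0498
gripper_force: 19.9
```

Run:
```python
from h import *
p,e,s=st();shift([.655,.326,.15],202.5)
# tray: outer steel/rim outline from both fixed cams: mat contour polygon + rim polygon
for n,b in(('scene',(365,145,455,215)),('side',(222,335,350,445))):
    im=cv2.imread(f'pics/{n}3.png');x0,y0,x1,y1=b
    g=cv2.cvtColor(im,6);k=np.zeros_like(g);k[y0:y1,x0:x1]=(g[y0:y1,x0:x1]<35)*255
    c=cv2.convexHull(big(k));a=cv2.approxPolyDP(c,4,True)[:,0].tolist();print(n,a)
cv2.imwrite('pics/c4.png',np.hstack([cv2.resize(cv2.imread('pics/scene3.png')[140:220,355:465],(400,290),interpolation=2),cv2.resize(cv2.imread('pics/side3.png')[335:445,215:365],(400,290),interpolation=2)]))
```

```text
t 10.43 tcp [ 0.5532 -0.0068  0.1051] [1.7995e+02 1.2000e-01 1.7646e+02] w 0.0498 -> shares [-0.324  1.354 -0.178] turn -0.434
scene [[383, 158], [443, 168], [436, 202], [374, 190]]
side [[311, 351], [334, 408], [256, 430], [238, 370]]
```

View pics/c4.png

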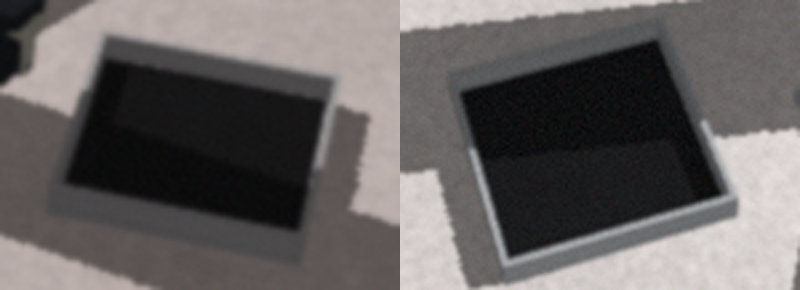

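Run:
```python
from h import *
np.set_printoptions(precision=4,suppress=True)
sc=[onz('scene',u,.022)[:2] for u in((383.9,149.9),(447.7,161.5))]
sd=[onz('side',u,.022)[:2] for u in((233.75,363.4),(312.5,342.6),(341,409.4),(253.6,434.4))]
print('scene',sc,np.linalg.norm(sc[0]-sc[1]));sd=np.array(sd)
d=np.roll(sd,-1,0)-sd
print('side',sd,np.linalg.norm(d,axis=1),np.degrees(np.arctan2(d[:,1],d[:,0])),'c',sd.mean(0))
print(np.degrees(np.arctan2(*(sc[1]-sc[0])[::-1])))
```

```text
scene [array([0.5018, 0.3337]), array([0.6345, 0.3894])] 0.14393511631966557
side [[0.6872 0.2605]
 [0.5517 0.2069]
 [0.4971 0.3411]
 [0.6348 0.3941]] [0.1458 0.1449 0.1475 0.1435] [-158.4231  112.1012   21.0434  -68.5744] c [0.5927 0.3006]
22.768875545988433
```

step_arm:
  plan:
    - [-0.02,0.08,0,0,45]
    - [-0.05,0.2,0,0,45]
    - [-0.08,0.33,0,0,45]
    - [-0.11,0.46,0,0,45]
    - [-0.14,0.59,0,0,45]
    - [-0.17,0.72,0,0,45]
    - [-0.2,0.83,0,0,45]
    - [-0.22,0.92,0,0,45]
    - [-0.22,0.95,0,0,45]
    - [-0.22,0.95,0,0,45]

```text
time_s: 11.27
tcp_pos: [0.6216, 0.2282, 0.1016]
eef_rot: [-179.9, -0.1, 176.6]
contact_force: [-0.3, -0.1, -1.9]
gripper_width: 0.0499
gripper_force: 19.9
```

step_arm:
  plan:
    - [-0.02,0.1,0,-0.05,45]
    - [-0.04,0.22,0,-0.13,45]
    - [-0.06,0.32,0,-0.22,45]
    - [-0.06,0.36,0,-0.32,45]
    - [-0.06,0.383,0,-0.4,45]
    - [-0.06,0.383,0,-0.43,45]
    - [-0.06,0.383,0,-0.43,45]
    - [-0.06,0.383,0,-0.43,45]

```text
time_s: 11.93
tcp_pos: [0.6426, 0.3201, 0.1028]
eef_rot: [-180.0, -0.1, -157.9]
contact_force: [-0.8, 0.2, -2.5]
gripper_width: 0.0498
gripper_force: 19.9
```

Run:
```python
from h import *
p,e,s=st();shift([.6444,.3215,.0455],202)
for n in('side','wrist','scene'): cv2.imwrite(f'pics/{n}4.png',eyes.capture(n)[:,:,::-1])
np.save('w4.npy',np.r_[p,e])
w=cv2.imread('pics/wrist4.png');s=cv2.imread('pics/side4.png')
cv2.imwrite('pics/c5.png',np.hstack([cv2.resize(w,(400,300)),cv2.resize(s[300:450,200:400],(400,300),interpolation=2)]))
```

```text
t 11.93 tcp [0.6426 0.3201 0.1028] [-1.7998e+02 -1.1000e-01 -1.5787e+02] w 0.0498 -> shares [-0.009  0.003  0.229] turn 0.002
```

View pics/c5.png

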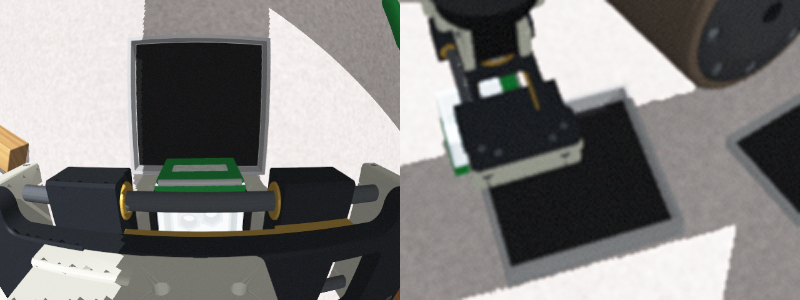

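The wrist view (left half) shows the tray mat at (138-262, 44-165), its near rim at y≈170 and the box nose with the green flap shut centred at (200,175). The side view shows the box level over the +x wall. I'll refine the wall position from the wrist picture.

Run:
```python
from h import *
np.set_printoptions(precision=4,suppress=True)
a=np.load('w4.npy');pose=(a[:3],a[3:]);g=cv2.cvtColor(cv2.imread('pics/wrist4.png'),6)
print('col290 rows 320-350',g[320:352,290].tolist());print('col512',g[320:352,512].tolist())
print('far col400 60-100',g[66:100:1,400].tolist());print('row200 250-295',g[200,255:295].tolist());print('row200 505-550',g[200,510:545].tolist())
```

```text
col290 rows 320-350 [55, 56, 59, 58, 57, 59, 58, 54, 58, 58, 56, 59, 56, 56, 57, 58, 55, 54, 52, 51, 188, 239, 239, 240, 240, 239, 235, 232, 230, 232, 230, 230]
col512 [28, 26, 35, 19, 29, 25, 28, 27, 31, 31, 33, 33, 25, 30, 27, 29, 29, 31, 31, 30, 25, 31, 31, 27, 30, 28, 25, 27, 29, 29, 28, 28]
far col400 60-100 [92, 88, 91, 97, 138, 44, 26, 17, 16, 19, 17, 18, 23, 21, 24, 15, 24, 23, 21, 23, 20, 22, 22, 21, 23, 20, 23, 22, 25, 18, 20, 22, 26, 20]
row200 250-295 [21, 19, 27, 23, 19, 22, 23, 22, 22, 22, 19, 23, 22, 27, 24, 19, 19, 18, 23, 27, 24, 22, 21, 18, 22, 23, 23, 22, 23, 16, 24, 24, 22, 27, 23, 23, 21, 22, 18, 22]
row200 505-550 [238, 237, 236, 234, 234, 235, 238, 239, 241, 240, 242, 240, 240, 240, 238, 238, 237, 238, 238, 238, 240, 241, 242, 243, 243, 241, 241, 241, 240, 241, 239, 237, 235, 235, 235]
```

Run:
```python
from h import *
np.set_printoptions(precision=4,suppress=True)
a=np.load('w4.npy');pose=(a[:3],a[3:]);g=cv2.cvtColor(cv2.imread('pics/wrist4.png'),6)
print('col240 255-290',g[255:290,240].tolist());print('col405',g[255:290,405].tolist())
print('far col330 55-80',g[55:80,330].tolist());print('row170 205-230',g[170,205:235].tolist());print('row170 410-440',g[170,410:442].tolist())
c=np.array([.5925,.3005]);n=np.array([np.cos(np.radians(22)),np.sin(np.radians(22))])
for u in((240,264),(240,270),(240,278),(405,264),(405,278),(330,62),(330,70)):
    P=onz('wrist',u,.022,pose)[:2]-c;print(u,'n,t mm',(P@n*1e3).round(1),(P@[-n[1],n[0]]*1e3).round(1))
p,e,_=st();print('tcp n,t',(p[:2]-c)@n*1e3,(p[:2]-c)@[-n[1],n[0]]*1e3)
```

```text
col240 255-290 [20, 16, 24, 19, 18, 21, 18, 20, 29, 68, 116, 93, 94, 96, 100, 95, 97, 95, 104, 121, 124, 123, 126, 127, 131, 116, 119, 121, 121, 120, 118, 117, 115, 121, 118]
col405 [25, 23, 27, 24, 23, 18, 26, 24, 19, 21, 60, 115, 97, 100, 99, 99, 98, 98, 96, 109, 120, 120, 124, 123, 119, 115, 119, 118, 118, 118, 116, 120, 119, 119, 121]
far col330 55-80 [137, 136, 136, 136, 137, 126, 95, 90, 88, 85, 86, 107, 120, 68, 24, 20, 25, 26, 26, 24, 22, 20, 23, 17, 24]
row170 205-230 [223, 221, 222, 224, 223, 118, 110, 113, 116, 113, 115, 114, 196, 130, 51, 38, 39, 37, 40, 37, 35, 34, 23, 25, 24, 18, 22, 22, 23, 22]
row170 410-440 [20, 26, 22, 22, 22, 24, 22, 92, 99, 93, 88, 90, 90, 86, 89, 108, 121, 125, 125, 122, 124, 222, 236, 236, 237, 237, 236, 234, 233, 232, 232, 232]
(240, 264) n,t mm 63.1 -55.4
(240, 270) n,t mm 67.4 -55.7
(240, 278) n,t mm 73.3 -56.1
(405, 264) n,t mm 62.9 57.8
(405, 278) n,t mm 73.1 58.6
(330, 62) n,t mm -70.7 5.5
(330, 70) n,t mm -65.3 5.5
tcp n,t 54.34824360787522 -0.44289562386194953
```

step_arm:
  plan:
    - [0,0,0.05,0,45]
    - [-0.003,0,0.12,0,45]
    - [-0.005,0,0.19,0,45]
    - [-0.005,0,0.24,0,45]
    - [-0.005,0,0.27,0,45]
    - [-0.005,0,0.29,0,45]
    - [-0.005,0,0.295,0,45]
    - [-0.005,0,0.295,0,45]
  newtons: 14

```text
time_s: 12.75
tcp_pos: [0.6445, 0.3218, 0.03]
eef_rot: [-180.0, 0.0, -157.7]
contact_force: [-0.2, -0.6, -1.2]
gripper_width: 0.0501
gripper_force: 13.9
```

step_arm:
  plan:
    - [0,0,0.006,0,45]
    - [0,0,0.01,0,45]
    - [0,0,0.014,0,45]
    - [0,0,0.014,0,45]
    - [0,0,0.014,0,45]

```text
time_s: 13.17
tcp_pos: [0.6444, 0.3218, 0.0269]
eef_rot: [180.0, 0.0, -157.7]
contact_force: [1.3, -0.7, -2.2]
gripper_width: 0.0497
gripper_force: 13.9
```

step_arm:
  plan:
    - [0,0,0.006,0,45]
    - [0.005,0,0.01,0,45]
    - [0.01,0,0.014,0,45]
    - [0.015,0,0.018,0,45]
    - [0.015,0,0.018,0,45]

```text
time_s: 13.58
tcp_pos: [0.6432, 0.3216, 0.0245]
eef_rot: [180.0, 0.3, -157.7]
contact_force: [2.1, 0.2, 5.6]
gripper_width: 0.0501
gripper_force: 14.0
```

step_arm:
  plan:
    - [0.005,0,0.005,0,45]
    - [0.01,0,0.011,0,45]
    - [0.01,0,0.011,0,45]

```text
time_s: 13.83
tcp_pos: [0.6407, 0.3205, 0.0217]
eef_rot: [180.0, 0.3, -157.7]
contact_force: [0.9, 0.5, 5.8]
gripper_width: 0.0499
gripper_force: 14.0
```

Run:
```python
from h import *
p,e,s=st();shift(p);print(s['contact_force'])
for n in('side','wrist'): cv2.imwrite(f'pics/{n}5.png',eyes.capture(n)[:,:,::-1])
w=cv2.imread('pics/wrist5.png');s=cv2.imread('pics/side5.png')
cv2.imwrite('pics/c6.png',np.hstack([cv2.resize(w[190:400,180:460],(400,300)),cv2.resize(s[320:440,200:360],(400,300),interpolation=2)]))
```

```text
t 13.83 tcp [0.6407 0.3205 0.0217] [ 179.97    0.3  -157.69] w 0.0499 -> shares [0. 0. 0.] turn 0
[0.87592637 0.46469737 5.78707011]
```

View pics/c6.png

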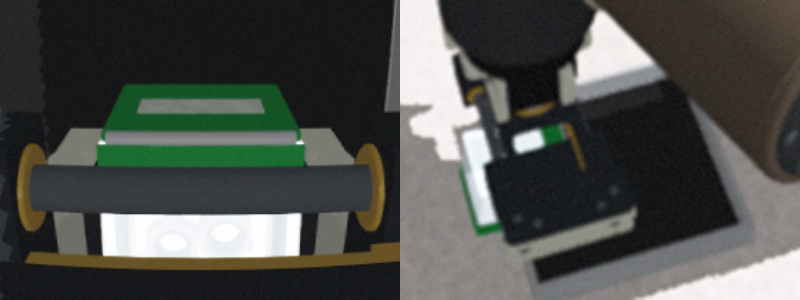

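The wrist view shows the nose (green, wire line at crop y≈137) tipping, with the box still square between the pads. The side view shows the tail raised off the rim. From here I'll measure the tilt numerically from the wrist picture's wire row.

```bash
cat >> h.py <<'E'
def wproj(X):
    m=eyes.camera_model('wrist');f=240/np.tan(np.radians(m['fov_y']/2));H=np.linalg.inv(m['hand_eye'])
    c=H@np.append(X,1);x,y,z=c[0],-c[1],-c[2];t=np.arctan2(np.hypot(x,y),z);k=f*t/np.hypot(x,y)
    return np.array([m['cx']+k*x,m['cy']+k*y])
def rows(im,col=320):
    k=blob(im,(40,100,30),(85,255,255))[:,col]>0
    d=np.flatnonzero(np.diff(np.r_[0,k.astype(int),0]));return d.tolist()
E
python3 - <<'E'
from h import *
for f in('wrist4','wrist5'):
    im=cv2.imread(f'pics/{f}.png')
    for c in(270,285,320,355): print(f,c,rows(im,c))
    print(cv2.cvtColor(im,6)[270:300,320].tolist())
pv=np.array([0,0,-.019])
def pt(f,v,th): # fwd, up relative pivot
    t=np.radians(th);F=f*np.cos(t)-v*-np.sin(t)*1;V=v*np.cos(t)-f*np.sin(t);return wproj([F,0,-.019-V])
for th in range(0,41,5): print(th,'hinge',pt(.019,.0235,th).round(1),'stripback',pt(.008,.0235,th).round(1),'tail',pt(-.044,.0235,th).round(1))
E
```

```text
wrist4 270 [254, 287, 298, 307]
wrist4 285 [253, 264, 275, 287, 298, 307]
wrist4 320 [253, 264, 274, 287, 298, 307]
wrist4 355 [252, 263, 274, 286, 297, 307]
[116, 114, 117, 123, 62, 55, 57, 57, 59, 59, 53, 56, 56, 57, 55, 58, 65, 97, 110, 118, 126, 125, 131, 140, 133, 127, 126, 117, 76, 71]
wrist5 270 [248, 281, 292, 307]
wrist5 285 [248, 259, 270, 282, 292, 307]
wrist5 320 [248, 259, 270, 282, 292, 307]
wrist5 355 [249, 259, 270, 282, 292, 307]
[53, 58, 60, 60, 56, 57, 59, 60, 57, 58, 59, 72, 99, 118, 125, 128, 132, 137, 144, 138, 130, 113, 88, 77, 78, 77, 80, 81, 82, 74]
0 hinge [319.9 296.6] stripback [319.9 325.6] tail [320.  433.9]
5 hinge [319.9 289.3] stripback [319.9 319.4] tail [320.  436.3]
10 hinge [319.8 282.3] stripback [319.9 313.2] tail [320. 438.]
15 hinge [319.8 275.7] stripback [319.9 307.1] tail [320.  438.7]
20 hinge [319.8 269.7] stripback [319.9 301.1] tail [320.  438.6]
25 hinge [319.8 264.3] stripback [319.9 295.2] tail [320.  437.4]
30 hinge [319.8 259.4] stripback [319.9 289.6] tail [320.  435.1]
35 hinge [319.8 255.2] stripback [319.9 284.4] tail [319.9 431.6]
40 hinge [319.8 251.7] stripback [319.9 279.5] tail [319.9 426.8]
```

```bash
cat >> h.py <<'E'
def tilt(im,p,e,show=True):
    """tail lower near corner in the side view -> forward/up relative to the pads"""
    k=blob(im,(40,90,30),(85,255,255),(205,300,250,430))
    c=big(k)[:,0];i=np.argmax(c[:,1]);c0=c[i]
    y=np.radians(e[2]);nose=np.array([np.cos(y),np.sin(y),0]);lat=np.array([-nose[1],nose[0],0])
    piv=np.array([p[0],p[1],p[2]+.019]);o,d=ray('side',c0)
    out=[]
    s=1 if lat[1]>0 else -1
    pl=piv+lat*s*.025;t=((pl-o)@lat)/(d@lat);X=o+d*t-piv;f,u=X@nose,X[2]
    if show: print('corner px',c0,'fwd',(f*1e3).round(1),'up',(u*1e3).round(1),'range',(np.hypot(f,u)*1e3).round(1),'tilt',(np.degrees(np.arctan2(u,-f)-np.arctan2(-.0225,.044))).round(1))
E
python3 - <<'E'
from h import *
a=np.load('w4.npy');tilt(cv2.imread('pics/side4.png'),a[:3],a[3:])
p,e,s=st();tilt(cv2.imread('pics/side5.png'),p,e)
def pt(f,v): return wproj([f,0,-.019-v])[1].round(1)
print([ (d,pt(.019,.0235+d)) for d in(0,.002,.004)],[(d,pt(.019+d,.0235)) for d in(0,.002,.004)])
E
```

```text
corner px [228 387] fwd -44.1 up -22.8 range 49.7 tilt -0.2
corner px [231 413] fwd -47.9 up -12.5 range 49.5 tilt 12.5
[(0, np.float64(296.6)), (0.002, np.float64(299.0)), (0.004, np.float64(301.4))] [(0, np.float64(296.6)), (0.002, np.float64(291.1)), (0.004, np.float64(285.6))]
```

step_arm:
  plan:
    - [0.012,0,0,0,45]
    - [0.024,0,0,0,45]
    - [0.028,0,0.006,0,45]
    - [0.032,0,0.012,0,45]
    - [0.036,0,0.018,0,45]
    - [0.036,0,0.018,0,45]

```text
time_s: 14.43
tcp_pos: [0.6303, 0.3163, 0.0153]
eef_rot: [180.0, 0.1, -157.7]
contact_force: [0.2, 0.7, 3.8]
gripper_width: 0.0499
gripper_force: 14.0
```

```bash
cat >> h.py <<'E'
from scipy.optimize import least_squares
def look(tag):
    p,e,s=st();shift(p);print('F',s['contact_force'].round(1))
    S=eyes.capture('side')[:,:,::-1].copy();W=eyes.capture('wrist')[:,:,::-1].copy()
    cv2.imwrite(f'pics/side{tag}.png',S);cv2.imwrite(f'pics/wrist{tag}.png',W)
    tilt(S,p,e);print('rows',rows(W),rows(W,285),rows(W,355))
def fit(tf,tu,row):
    """tail corner (mm) + hinge row -> tilt, slip up, slip fwd"""
    def pred(x):
        t=np.radians(x[0]);rot=lambda f,v:(f*np.cos(t)+v*np.sin(t)+x[2],v*np.cos(t)-f*np.sin(t)+x[1])
        a=rot(-44,-22.5);b=rot(19,22.9);return [(a[0]-tf)/2,(a[1]-tu)/2,(wproj([b[0]/1e3,0,-.019-b[1]/1e3])[1]-row)/2,x[1]/10,x[2]/3]
    print('tilt, up, fwd',least_squares(pred,[5,0,0]).x.round(1))
E
python3 -c "
from h import *
fit(-44.1,-22.8,298);fit(-47.9,-12.5,292)
look(6)"
```

```text
tilt, up, fwd [-0.7  0.2 -0.3]
tilt, up, fwd [ 7.8  3.8 -1. ]
t 14.43 tcp [0.6303 0.3163 0.0153] [ 1.7998e+02  6.0000e-02 -1.5773e+02] w 0.0499 -> shares [0. 0. 0.] turn 0
F [0.2 0.7 3.8]
corner px [236 411] fwd -50.7 up -4.7 range 50.9 tilt 21.7
rows [245, 254, 264, 276, 285, 307] [245, 254, 264, 276, 285, 307] [245, 255, 264, 276, 285, 307]
```

step_arm:
  plan:
    - [0.01,0,0,0,45]
    - [0.02,0,0,0,45]
    - [0.026,0,0.005,0,45]
    - [0.03,0,0.01,0,45]
    - [0.032,0,0.012,0,45]
    - [0.032,0,0.012,0,45]

```text
time_s: 15.03
tcp_pos: [0.6229, 0.3128, 0.0119]
eef_rot: [-180.0, 0.0, -157.7]
contact_force: [-0.0, -1.3, 3.1]
gripper_width: 0.0497
gripper_force: 14.0
```

```bash
python3 -c "
from h import *
fit(-50.7,-4.7,285)
look(7)"
```

```text
tilt, up, fwd [15.6  5.1 -1.8]
t 15.03 tcp [0.6229 0.3128 0.0119] [-1.7999e+02  1.0000e-02 -1.5774e+02] w 0.0497 -> shares [0. 0. 0.] turn 0
F [-0.  -1.3  3.1]
corner px [241 410] fwd -50.5 up -3.4 range 50.6 tilt 23.2
rows [244, 253, 263, 275, 284, 307] [244, 253, 263, 275, 284, 307] [244, 254, 263, 275, 284, 307]
```

step_arm:
  plan:
    - [0,0,-0.02,0,45]
    - [-0.01,0,-0.032,0,45]
    - [-0.04,0,-0.032,0,45]
    - [-0.066,0,-0.03,0,45]
    - [-0.066,0,-0.018,0,45]
    - [-0.064,0,-0.012,0,45]
    - [-0.062,0,-0.006,0,45]
    - [-0.06,0,0,0,45]
    - [-0.058,0,0.004,0,45]
    - [-0.058,0,0.004,0,45]

```text
time_s: 15.97
tcp_pos: [0.6396, 0.3201, 0.0141]
eef_rot: [180.0, 0.4, -157.7]
contact_force: [1.5, -1.2, 13.1]
gripper_width: 0.0502
gripper_force: 14.0
```

```bash
python3 -c "
from h import *
fit(-50.5,-3.4,284)
look(8)"
```

```text
tilt, up, fwd [16.4  5.7 -1.6]
t 15.97 tcp [0.6396 0.3201 0.0141] [ 179.97    0.41 -157.66] w 0.0502 -> shares [0. 0. 0.] turn 0
F [ 1.5 -1.2 13.1]
corner px [230 412] fwd -50.4 up -1.2 range 50.4 tilt 25.7
rows [248, 257, 268, 280, 290, 307] [247, 257, 268, 280, 290, 307] [247, 257, 268, 280, 290, 307]
```

The grip 11 mm ahead of centre mostly slips instead of rotating: the tilt has stalled near 16°. I'll set the box down inside the tray, so any early nut stays there, and regrip it higher and nearer the nose for a longer lever.

step_arm:
  plan:
    - [0,0,-0.03,0,45]
    - [0.02,0,-0.07,0,45]
    - [0.08,0,-0.08,0,45]
    - [0.15,0,-0.07,0,45]
    - [0.2,0,-0.05,0,45]
    - [0.2,0,-0.035,0,45]
    - [0.2,0,-0.02,0,45]
    - [0.2,0,-0.01,0,45]
    - [0.2,0,0,0,45]
    - [0.2,0,0.008,0,45]
    - [0.2,0,0.012,0,45]
    - [0.2,0,0.012,0,45]

```text
time_s: 17.07
tcp_pos: [0.5902, 0.2996, 0.0075]
eef_rot: [-180.0, -0.0, -157.7]
contact_force: [1.4, 0.1, -1.8]
gripper_width: 0.0497
gripper_force: 14.0
```

```bash
python3 -c "
from h import *
fit(-50.4,-1.2,290)
look(9)"
```

```text
tilt, up, fwd [15.   9.  -1.7]
t 17.07 tcp [0.5902 0.2996 0.0075] [-1.7999e+02 -1.0000e-02 -1.5774e+02] w 0.0497 -> shares [0. 0. 0.] turn 0
F [ 1.4  0.1 -1.8]Traceback (most recent call last):
  File "<string>", line 4, in <module>
    look(9)
    ~~~~^^^
  File "h.py", line 58, in look
    tilt(S,p,e);print('rows',rows(W),rows(W,285),rows(W,355))
    ~~~~^^^^^^^
  File "h.py", line 46, in tilt
    c=big(k)[:,0];i=np.argmax(c[:,1]);c0=c[i]
      ~~~^^^
  File "h.py", line 28, in big
    return max(cv2.findContours(k,0,cv2.CHAIN_APPROX_NONE)[0],key=cv2.contourArea)
ValueError: max() iterable argument is empty
```

step_arm:
  plan:
    - [0,0,0.008,0,45]
    - [0,0,0.008,0,45]
    - [0,0,0.008,0,50.5]
    - [0,0,0.008,0,52]
    - [0,0,0.008,0,56]
    - [0,0,0.008,0,60]
    - [0,0,0.008,0,64]
    - [0,0,0.008,0,64]
  newtons: 4

```text
time_s: 17.83
tcp_pos: [0.59, 0.2995, 0.0058]
eef_rot: [-180.0, -0.0, -157.7]
contact_force: [0.0, 0.5, -0.4]
gripper_width: 0.063
gripper_force: 0.0
```

Run:
```python
from h import *
p,e,s=st();shift(p);W=eyes.capture('wrist')[:,:,::-1].copy();S=eyes.capture('side')[:,:,::-1].copy()
cv2.imwrite('pics/wrist10.png',W);cv2.imwrite('pics/side10.png',S)
for c in(270,285,320,355):print(rows(W,c))
# expected rows, box level on mat: flap top(-33?) etc
for nm,f,v in(('hinge edge',.019,.0229),('flapbottom',.022,-.0195)):
    print(nm,wproj([f,0,-(v+.0225+.004-p[2])])[1])
```

```text
t 17.83 tcp [0.59   0.2995 0.0058] [-180.     -0.   -157.74] w 0.063 -> shares [0. 0. 0.] turn 0
[270, 307, 340, 360]
[270, 283, 296, 307, 340, 360]
[270, 283, 296, 307, 340, 361]
[269, 282, 296, 307, 340, 360]
hinge edge 297.89784610727213
flapbottom 253.71367743895408
```

step_arm:
  plan:
    - [0,0,-0.03,0,72]
    - [0,0,-0.1,0,72]
    - [-0.1,0,-0.22,0,72]
    - [-0.2,0,-0.4,0,72]
    - [-0.2,0,-0.5,0,72]
    - [-0.2,0,-0.5,0,72]
    - [-0.2,0,-0.5,0,72]

```text
time_s: 18.52
tcp_pos: [0.6377, 0.3194, 0.1342]
eef_rot: [179.9, 0.3, -157.7]
contact_force: [-0.2, -0.5, -2.0]
gripper_width: 0.0719
gripper_force: 0.0
```

Run:
```python
from h import *
p,e,s=st();shift(p);np.save('w11.npy',np.r_[p,e]);W=eyes.capture('wrist')[:,:,::-1].copy();S=eyes.capture('side')[:,:,::-1].copy();C=eyes.capture('scene')[:,:,::-1].copy()
for n,i in(('wrist',W),('side',S),('scene',C)):cv2.imwrite(f'pics/{n}11.png',i)
z=lambda i,a,b,c,d:cv2.resize(i[a:b,c:d],(400,300),interpolation=2)
cv2.imwrite('pics/c11.png',np.vstack([np.hstack([z(W,60,360,120,520),z(S,320,440,210,370)]),np.hstack([z(C,130,220,355,475),z(cv2.imread('pics/wrist10.png'),180,390,180,460)])]))
```

```text
t 18.52 tcp [0.6377 0.3194 0.1342] [ 179.91    0.3  -157.75] w 0.0719 -> shares [0. 0. 0.] turn 0
```

View pics/c11.png

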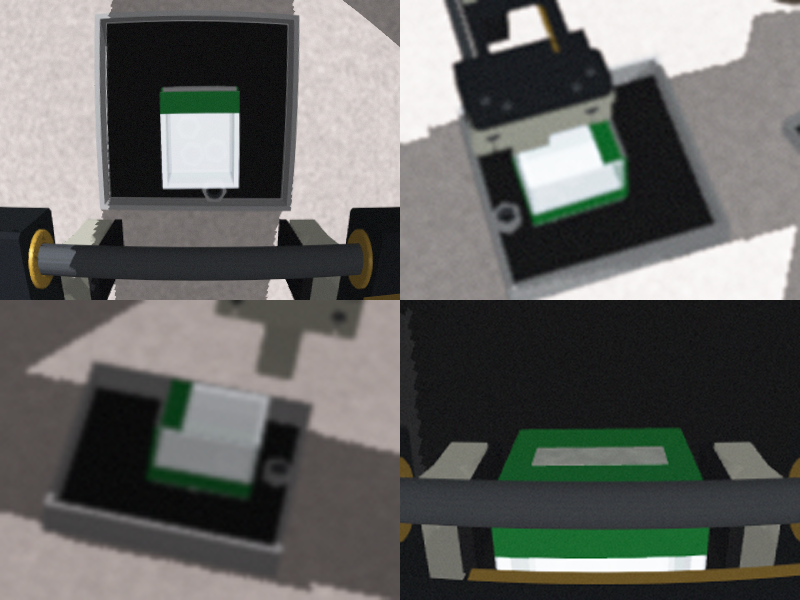

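Wrist view (top left): the box stands level in the tray with its strip at (160-240, 92-112), and one nut already lies on the mat behind the tail at (215,195). Nuts therefore leave near 16°, and only a little more tilt is needed. I'll compute the regrip.

Run:
```python
from h import *
np.set_printoptions(precision=4,suppress=True)
a=np.load('w11.npy');pose=(a[:3],a[3:])
q=[onz('wrist',u,.05,pose)[:2] for u in((280,152),(360,152),(360,248),(282,248))];print(q)
c=np.mean(q,0);n=np.array([-1,0]);f=(q[0]+q[1])/2;t=(q[2]+q[3])/2;d=(f-t)/np.linalg.norm(f-t);print('len',np.linalg.norm(f-t),'wid',np.linalg.norm(q[0]-q[1]),'yaw nose',np.degrees(np.arctan2(d[1],d[0])))
# tail at -33 from centre
cen=t+d*.033;g=cen+d*.016;print('centre',cen,f-d*.030,'grip',g)
shift([*g,.016],202.3);shift([*g,.1],202.3)
```

```text
[array([0.5872, 0.2711]), array([0.5676, 0.319 ]), array([0.6268, 0.3445]), array([0.6468, 0.2955])]
len 0.06442532951774649 wid 0.05173914767265465 yaw nose -157.16347308038544
centre [0.6064 0.3072] [0.605  0.3066] grip [0.5916 0.301 ]
t 18.67 tcp [0.6353 0.3179 0.1299] [-179.99   -0.1  -157.75] w 0.0721 -> shares [0.187 0.004 0.456] turn -0.001
t 18.67 tcp [0.6353 0.3179 0.1299] [-179.99   -0.1  -157.75] w 0.0721 -> shares [0.187 0.004 0.12 ] turn -0.001
```

step_arm:
  plan:
    - [0.1,0,0.05,0,72]
    - [0.187,0,0.12,0,72]
    - [0.187,0.003,0.24,0,72]
    - [0.187,0.003,0.34,0,72]
    - [0.187,0.003,0.41,0,72]
    - [0.187,0.003,0.45,0,72]
    - [0.187,0.003,0.46,0,72]
    - [0.187,0.003,0.46,0,60]
    - [0.187,0.003,0.46,0,53]
    - [0.187,0.003,0.46,0,46]
    - [0.187,0.003,0.46,0,45]
    - [0.187,0.003,0.46,0,45]
  newtons: 16

```text
time_s: 19.67
tcp_pos: [0.5933, 0.3019, 0.017]
eef_rot: [180.0, 0.1, -157.7]
contact_force: [-0.1, 0.7, 3.4]
gripper_width: 0.0498
gripper_force: 16.0
```

step_arm:
  plan:
    - [0,0,0,0,45]
    - [0,0,0,0,45]
    - [0,0,-0.03,0,45]
    - [0,0,-0.08,0,45]
    - [0,0,-0.13,0,45]
    - [0,0,-0.16,0,45]
    - [0,0,-0.16,0,45]

```text
time_s: 20.25
tcp_pos: [0.594, 0.3024, 0.0588]
eef_rot: [179.9, 0.2, -157.7]
contact_force: [-0.1, -0.1, -2.2]
gripper_width: 0.0496
gripper_force: 16.0
```

Run:
```python
from h import *
p,e,s=st();shift(p);print(s['contact_force'])
c=np.array([.5925,.3005]);n=np.array([.927,.375]);print('u to wall',70.5-(p[:2]-c)@n*1e3)
W=eyes.capture('wrist')[:,:,::-1].copy();cv2.imwrite('pics/wrist12.png',W);print(rows(W),rows(W,285))
for h in(.016,):print([wproj([f,0,-.019-v])[1].round(0) for f,v in((.014,.0154),(.017,-.027),(.003,.0154))])
```

```text
t 20.25 tcp [0.594  0.3024 0.0588] [ 179.94    0.23 -157.73] w 0.0496 -> shares [0. 0. 0.] turn 0
[-0.11262268 -0.05522655 -2.24012183]
u to wall 68.44271889445665
[254, 265, 275, 288, 299, 307] [254, 264, 275, 288, 299, 307]
[np.float64(301.0), np.float64(258.0), np.float64(328.0)]
```

step_arm:
  plan:
    - [-0.06,0,0,0,45]
    - [-0.12,0,0.02,0,45]
    - [-0.138,0,0.05,0,45]
    - [-0.138,0,0.085,0,45]
    - [-0.135,0,0.1,0,45]
    - [-0.128,0,0.108,0,45]
    - [-0.12,0,0.12,0,45]
    - [-0.113,0,0.132,0,45]
    - [-0.106,0,0.145,0,45]
    - [-0.106,0,0.145,0,45]

```text
time_s: 21.13
tcp_pos: [0.6169, 0.3113, 0.0197]
eef_rot: [180.0, 0.0, -157.7]
contact_force: [1.1, -1.1, 1.7]
gripper_width: 0.05
gripper_force: 16.0
```

```bash
cat >> h.py <<'E'
def look2(tag,b=15,h=31.5):
    p,e,s=st();shift(p);print('F',s['contact_force'].round(1))
    S=eyes.capture('side')[:,:,::-1].copy();W=eyes.capture('wrist')[:,:,::-1].copy()
    cv2.imwrite(f'pics/side{tag}.png',S);cv2.imwrite(f'pics/wrist{tag}.png',W);print('rows',rows(W),rows(W,285))
    k=blob(S,(40,90,30),(85,255,255),(205,300,300,440))
    cs=[c for c in cv2.findContours(k,0,1)[0] if cv2.contourArea(c)>4]
    y=np.radians(e[2]);nose=np.array([np.cos(y),np.sin(y),0]);lat=np.array([-nose[1],nose[0],0]);lat*=np.sign(lat[1])
    piv=np.array([p[0],p[1],p[2]+.019])
    for c in cs:
        c=c[:,0]
        for i in(np.argmax(c[:,1]),np.argmin(c[:,0])):
            o,d=ray('side',c[i]);X=o+d*(((piv+lat*.025-o)@lat)/(d@lat))-piv;f,u=X@nose*1e3,X[2]*1e3
            print('green px',c[i],'fwd',f.round(1),'up',u.round(1),'tilt if tail corner',(np.degrees(np.arctan2(u,-f)-np.arctan2(-h,33+b))).round(1))
E
python3 -c "
from h import *
look2(13)"
```

```text
t 21.13 tcp [0.6169 0.3113 0.0197] [ 1.7999e+02  3.0000e-02 -1.5774e+02] w 0.05 -> shares [0. 0. 0.] turn 0
F [ 1.1 -1.1  1.7]
rows [248, 258, 268, 280, 290, 307] [248, 258, 268, 280, 290, 307]
green px [246 410] fwd -48.7 up -14.0 tilt if tail corner 17.3
green px [239 385] fwd -54.3 up 60.0 tilt if tail corner 81.1
green px [273 375] fwd 0.6 up 60.9 tilt if tail corner 123.8
green px [271 368] fwd -1.8 up 80.5 tilt if tail corner 122.0
```

step_arm:
  plan:
    - [0,0,-0.03,0,45]
    - [-0.02,0,-0.053,0,45]
    - [-0.061,0,-0.05,0,45]
    - [-0.061,0,-0.032,0,45]
    - [-0.061,0,-0.021,0,45]
    - [-0.057,0,-0.014,0,45]
    - [-0.053,0,-0.007,0,45]
    - [-0.048,0,-0.001,0,45]
    - [-0.044,0,0.005,0,45]
    - [-0.044,0,0.005,0,45]

```text
time_s: 22.07
tcp_pos: [0.6281, 0.316, 0.0194]
eef_rot: [180.0, 0.1, -157.7]
contact_force: [0.5, -1.0, 2.9]
gripper_width: 0.0499
gripper_force: 16.0
```

```bash
cat >> h.py <<'E'
def solve2(row,b=15,h=31.5):
    p,e,s=st();P=(p[2]+.019)*1e3;u=70.5-(p[:2]-np.array([.5925,.3005]))@np.array([.927,.375])*1e3
    for th in range(8,42,2):
        t=np.radians(th);hs=(P-22)*np.cos(t)+u*np.sin(t);s=h-hs;v=(46-h)*np.cos(t)-b*np.sin(t)+s*np.cos(t);f=b*np.cos(t)+(46-h)*np.sin(t)+s*np.sin(t)
        print(th,'slip',s.round(1),'row',wproj([f/1e3,0,-.019-v/1e3])[1].round(1),'lip z',(P-hs*np.cos(t)-b*np.sin(t)).round(1))
    print('u',u.round(1),'P',P.round(1),'meas row',row)
E
python3 -c "
from h import *
look2(14);solve2(0)"
```

```text
t 22.07 tcp [0.6281 0.316  0.0194] [ 1.8000e+02  1.3000e-01 -1.5771e+02] w 0.0499 -> shares [0. 0. 0.] turn 0
F [ 0.5 -1.   2.9]
rows [249, 258, 267, 278, 287, 307] [250, 258, 267, 278, 287, 307]
green px [238 411] fwd -49.7 up -9.7 tilt if tail corner 22.2
green px [231 386] fwd -54.6 up 63.7 tilt if tail corner 82.7
green px [266 376] fwd 1.4 up 63.8 tilt if tail corner 124.5
green px [265 369] fwd 0.8 up 82.6 tilt if tail corner 123.8
8 slip 10.8 row 297.7 lip z 15.9
10 slip 9.8 row 294.2 lip z 14.5
12 slip 8.9 row 291.0 lip z 13.1
14 slip 7.9 row 288.1 lip z 11.9
16 slip 7.0 row 285.4 lip z 10.7
18 slip 6.1 row 283.1 lip z 9.6
20 slip 5.2 row 281.0 lip z 8.6
22 slip 4.4 row 279.2 lip z 7.7
24 slip 3.6 row 277.6 lip z 6.8
26 slip 2.8 row 276.3 lip z 6.1
28 slip 2.1 row 275.1 lip z 5.4
30 slip 1.4 row 274.2 lip z 4.9
32 slip 0.8 row 273.4 lip z 4.4
34 slip 0.2 row 272.8 lip z 4.0
36 slip -0.4 row 272.3 lip z 3.8
38 slip -1.0 row 272.0 lip z 3.6
40 slip -1.5 row 271.8 lip z 3.5
u 31.7 P 38.4 meas row 0
```

step_arm:
  plan:
    - [0.004,0,0.006,0,45]
    - [0.008,0,0.012,0,45]
    - [0.012,0,0.018,0,45]
    - [0.012,0,0.018,0,45]
    - [0.012,0,0.018,0,45]

```text
time_s: 22.58
tcp_pos: [0.6272, 0.3158, 0.0172]
eef_rot: [180.0, 0.4, -157.7]
contact_force: [1.4, -0.6, 15.3]
gripper_width: 0.0497
gripper_force: 16.0
```

```bash
python3 -c "
from h import *
look2(15);solve2(0)"
```

```text
t 22.58 tcp [0.6272 0.3158 0.0172] [ 179.98    0.35 -157.66] w 0.0497 -> shares [0. 0. 0.] turn 0
F [ 1.4 -0.6 15.3]
rows [257, 264, 271, 280, 290, 307] [258, 264, 272, 279, 289, 307]
green px [239 412] fwd -49.3 up -10.8 tilt if tail corner 20.9
green px [232 386] fwd -54.1 up 65.5 tilt if tail corner 83.7
green px [268 377] fwd 3.4 up 62.2 tilt if tail corner 126.4
green px [265 371] fwd -0.5 up 79.9 tilt if tail corner 122.9
8 slip 12.9 row 299.3 lip z 15.7
10 slip 11.8 row 295.5 lip z 14.2
12 slip 10.8 row 292.0 lip z 12.9
14 slip 9.8 row 288.8 lip z 11.5
16 slip 8.8 row 285.9 lip z 10.3
18 slip 7.9 row 283.4 lip z 9.1
20 slip 7.0 row 281.1 lip z 8.0
22 slip 6.1 row 279.1 lip z 7.0
24 slip 5.2 row 277.3 lip z 6.1
26 slip 4.4 row 275.8 lip z 5.3
28 slip 3.6 row 274.6 lip z 4.6
30 slip 2.9 row 273.5 lip z 3.9
32 slip 2.1 row 272.6 lip z 3.4
34 slip 1.5 row 271.9 lip z 2.9
36 slip 0.8 row 271.4 lip z 2.6
38 slip 0.2 row 271.0 lip z 2.3
40 slip -0.4 row 270.8 lip z 2.2
u 32.6 P 36.2 meas row 0
```

step_arm:
  plan:
    - [0,0,-0.03,0,45]
    - [0.01,0,-0.08,0,45]
    - [0.03,0,-0.12,0,45]
    - [0.05,0,-0.13,0,45]
    - [0.05,0,-0.13,0,45]
    - [0.05,0,-0.13,0,45]
  newtons: 20

```text
time_s: 23.18
tcp_pos: [0.6124, 0.3096, 0.0465]
eef_rot: [180.0, -0.0, -157.7]
contact_force: [0.5, 0.1, -1.4]
gripper_width: 0.0501
gripper_force: 20.0
```

```bash
cat >> h.py <<'E'
def nuts(W,p,e,thr=70):
    """grey blobs on the dark mat, wrist view, in tray n (tailward +), t mm"""
    g=cv2.cvtColor(W,6);h=cv2.cvtColor(W,cv2.COLOR_BGR2HSV)
    k=((g>thr)&(h[:,:,1]<70)).astype(np.uint8)*255
    for c in cv2.findContours(k,1,2)[0]:
        a=cv2.contourArea(c);x,y,w,hh=cv2.boundingRect(c)
        if 30<a<3000 and y<300 and w<60:
            P=onz('wrist',(x+w/2,y+hh/2),.012,(p,e))[:2]-np.array([.5925,.3005])
            print('blob',(x,y,w,hh),a,'n,t',(P@[.927,.375]*1e3).round(0),(P@[-.375,.927]*1e3).round(0))
E
python3 -c "
from h import *
look2(16);p,e,s=st();nuts(cv2.imread('pics/wrist16.png'),p,e)"
```

```text
t 23.18 tcp [0.6124 0.3096 0.0465] [ 179.98   -0.   -157.74] w 0.0501 -> shares [0. 0. 0.] turn 0
F [ 0.5  0.1 -1.4]
rows [247, 257, 268, 279, 289, 307] [247, 257, 267, 279, 289, 307]
green px [247 400] fwd -49.7 up -13.1 tilt if tail corner 18.6
green px [239 372] fwd -56.3 up 66.4 tilt if tail corner 82.9
green px [277 364] fwd 3.3 up 59.8 tilt if tail corner 126.5
green px [273 357] fwd -2.2 up 80.1 tilt if tail corner 121.7
blob (290, 238, 27, 10) 170.0 n,t 4.0 -8.0
```

step_arm:
  plan:
    - [0,0,-0.03,0,45]
    - [0,0,-0.08,0,45]
    - [0,0,-0.11,0,45]
    - [0,0,-0.12,0,45]
    - [0,0,-0.12,0,45]

```text
time_s: 23.7
tcp_pos: [0.6138, 0.3104, 0.078]
eef_rot: [180.0, 0.1, -157.7]
contact_force: [-0.2, 0.4, -1.8]
gripper_width: 0.0501
gripper_force: 20.0
```

```bash
python3 -c "
from h import *
look2(17);p,e,s=st();W=cv2.imread('pics/wrist17.png');nuts(W,p,e);print('45');nuts(W,p,e,45)
C=eyes.capture('scene')[:,:,::-1].copy();cv2.imwrite('pics/scene17.png',C);g=cv2.cvtColor(C,6)
k=np.zeros_like(g);k[155:205,372:445]=(g[155:205,372:445]>60)*255
for c in cv2.findContours(k,1,2)[0]:
  if 4<cv2.contourArea(c)<200: print('scene',cv2.boundingRect(c),cv2.contourArea(c))
"
```

```text
t 23.7 tcp [0.6138 0.3104 0.078 ] [ 1.7995e+02  1.4000e-01 -1.5774e+02] w 0.0501 -> shares [0. 0. 0.] turn 0
F [-0.2  0.4 -1.8]
rows [248, 258, 268, 279, 289, 307] [248, 258, 268, 279, 289, 307]
green px [244 389] fwd -50.7 up -12.1 tilt if tail corner 19.8
green px [237 363] fwd -56.0 up 58.3 tilt if tail corner 79.4
green px [274 351] fwd 1.5 up 62.7 tilt if tail corner 124.6
green px [271 344] fwd -2.4 up 81.3 tilt if tail corner 121.6
blob (289, 225, 32, 24) 265.0 n,t 9.0 -8.0
45
blob (117, 285, 11, 8) 49.0 n,t 47.0 -140.0
blob (98, 283, 9, 8) 33.0 n,t 46.0 -158.0
blob (127, 278, 22, 16) 145.0 n,t 44.0 -126.0
blob (83, 278, 15, 13) 84.0 n,t 45.0 -169.0
blob (104, 269, 9, 12) 45.5 n,t 37.0 -150.0
blob (289, 224, 32, 25) 357.0 n,t 9.0 -8.0
scene (372, 155, 11, 31) 139.0
```

step_arm:
  plan:
    - [-0.04,0.04,0.03,0,45]
    - [-0.083,0.08,0.1,0,45]
    - [-0.083,0.08,0.16,0,45]
    - [-0.083,0.08,0.2,0,45]
    - [-0.083,0.08,0.212,0,45]
    - [-0.083,0.08,0.22,0,45]
    - [-0.081,0.08,0.228,0,45]
    - [-0.078,0.08,0.235,0,45]
    - [-0.075,0.08,0.241,0,45]
    - [-0.075,0.08,0.241,0,45]

```text
time_s: 24.68
tcp_pos: [0.6241, 0.3358, 0.0183]
eef_rot: [180.0, 0.2, -157.7]
contact_force: [0.5, -0.8, 3.0]
gripper_width: 0.0497
gripper_force: 20.0
```

```bash
python3 -c "
from h import *
look2(18);solve2(0)"
```

```text
t 24.68 tcp [0.6241 0.3358 0.0183] [ 179.98    0.2  -157.72] w 0.0497 -> shares [0. 0. 0.] turn 0
F [ 0.5 -0.8  3. ]
rows [247, 257, 268, 279, 289, 307] [247, 257, 267, 279, 289, 307]
green px [238 422] fwd -50.6 up -7.7 tilt if tail corner 24.7
green px [232 397] fwd -53.9 up 65.3 tilt if tail corner 83.8
green px [268 388] fwd 2.6 up 61.6 tilt if tail corner 125.7
green px [266 381] fwd 0.5 up 81.3 tilt if tail corner 123.6
8 slip 12.5 row 299.1 lip z 16.4
10 slip 11.7 row 295.4 lip z 15.1
12 slip 10.8 row 292.0 lip z 13.9
14 slip 10.0 row 288.9 lip z 12.7
16 slip 9.2 row 286.0 lip z 11.6
18 slip 8.4 row 283.4 lip z 10.6
20 slip 7.6 row 281.1 lip z 9.7
22 slip 6.9 row 279.0 lip z 8.8
24 slip 6.2 row 277.1 lip z 8.0
26 slip 5.6 row 275.5 lip z 7.3
28 slip 4.9 row 274.0 lip z 6.7
30 slip 4.3 row 272.8 lip z 6.2
32 slip 3.8 row 271.7 lip z 5.8
34 slip 3.2 row 270.7 lip z 5.4
36 slip 2.7 row 269.9 lip z 5.1
38 slip 2.3 row 269.2 lip z 5.0
40 slip 1.9 row 268.7 lip z 4.9
u 28.0 P 37.2 meas row 0
```

step_arm:
  plan:
    - [0.004,0,0.006,0,45]
    - [0.008,0,0.012,0,45]
    - [0.012,0,0.018,0,45]
    - [0.014,0,0.022,0,45]
    - [0.014,0,0.022,0,45]

```text
time_s: 25.2
tcp_pos: [0.6236, 0.3358, 0.0161]
eef_rot: [180.0, 0.5, -157.6]
contact_force: [2.6, -2.3, 19.5]
gripper_width: 0.0501
gripper_force: 20.0
```

```bash
python3 -c "
from h import *
look2(19)"
```

```text
t 25.2 tcp [0.6236 0.3358 0.0161] [ 179.96    0.55 -157.64] w 0.0501 -> shares [0. 0. 0.] turn 0
F [ 2.6 -2.3 19.5]
rows [248, 258, 268, 280, 289, 307] [248, 258, 268, 279, 289, 307]
green px [238 422] fwd -51.2 up -5.1 tilt if tail corner 27.5
green px [232 396] fwd -54.1 up 70.4 tilt if tail corner 85.7
green px [269 389] fwd 3.6 up 60.6 tilt if tail corner 126.6
green px [267 382] fwd 1.4 up 80.4 tilt if tail corner 124.2
```

step_arm:
  plan:
    - [0,0,-0.03,0,45]
    - [0,0,-0.08,0,45]
    - [0,0,-0.14,0,45]
    - [0,0,-0.2,0,45]
    - [0,0,-0.22,0,45]
    - [0,0,-0.22,0,45]
    - [0,0,-0.22,0,45]

```text
time_s: 25.88
tcp_pos: [0.6193, 0.334, 0.0655]
eef_rot: [180.0, -0.0, -157.8]
contact_force: [0.3, 0.3, -2.2]
gripper_width: 0.05
gripper_force: 20.0
```

```bash
python3 -c "
from h import *
look2(20);p,e,s=st();W=cv2.imread('pics/wrist20.png');nuts(W,p,e)"
```

```text
t 25.88 tcp [0.6193 0.334  0.0655] [ 179.98   -0.   -157.76] w 0.05 -> shares [0. 0. 0.] turn 0
F [ 0.3  0.3 -2.2]
rows [248, 257, 268, 279, 289, 307] [248, 257, 268, 279, 289, 307]
green px [238 404] fwd -51.6 up -4.7 tilt if tail corner 28.1
green px [232 377] fwd -54.5 up 68.2 tilt if tail corner 84.6
green px [270 369] fwd 2.9 up 61.7 tilt if tail corner 126.0
green px [268 361] fwd 0.8 up 82.5 tilt if tail corner 123.9
blob (260, 239, 29, 20) 156.5 n,t 28.0 -6.0
blob (291, 235, 29, 13) 182.5 n,t 23.0 12.0
blob (258, 212, 24, 22) 358.5 n,t 12.0 -8.0
blob (253, 206, 34, 32) 731.0 n,t 11.0 -8.0
```

step_arm:
  plan:
    - [0.06,0,0,0,45]
    - [0.14,-0.04,0,0,45]
    - [0.2,-0.08,0,0,45]
    - [0.24,-0.08,0,0,45]
    - [0.24,-0.08,0,0,45]
    - [0.24,-0.08,0,0,45]

```text
time_s: 26.48
tcp_pos: [0.5715, 0.2929, 0.0654]
eef_rot: [-180.0, -0.0, -157.7]
contact_force: [-0.3, 0.4, -0.7]
gripper_width: 0.0502
gripper_force: 20.0
```

Run:
```python
from h import *
p,e,s=st();shift(p);print(s['contact_force'])
a=np.load('w11.npy');C=np.array([.5925,.3005]);nt=lambda X:((X[:2]-C)@np.array([[.927,-.375],[.375,.927]])*1e3).round(0)
print('first nut',nt(onz('wrist',(335,255),.012,(a[:3],a[3:]))))
for n in('scene','side'):
    I=eyes.capture(n)[:,:,::-1].copy();cv2.imwrite(f'pics/{n}21.png',I)
    # rectify tray top view at z=.012
    t=np.linspace(-75,75,151);N,T=np.meshgrid(t,t,indexing='ij')
    uv=np.array([proj(n,[*(C+np.array([.927,.375])*i/1e3+np.array([-.375,.927])*j/1e3),.012]) for i,j in zip(N.ravel(),T.ravel())],np.float32).reshape(151,151,2)
    q=cv2.remap(I,uv[...,0],uv[...,1],1);cv2.imwrite(f'pics/top_{n}.png',q);g=cv2.cvtColor(q,6)
    h=cv2.cvtColor(q,cv2.COLOR_BGR2HSV)
    k=((g>55)*255).astype(np.uint8)
    print(n)
    for c in cv2.findContours(k,0,2)[0]:
        x,y,w,hh=cv2.boundingRect(c)
        if cv2.contourArea(c)>40: print(' n,t',y+hh//2-75,x+w//2-75,'size',hh,w,cv2.contourArea(c))
W=eyes.capture('wrist')[:,:,::-1].copy();cv2.imwrite('pics/wrist21.png',W);nuts(W,p,e)
```

```text
t 26.48 tcp [0.5715 0.2929 0.0654] [-1.7999e+02 -1.0000e-02 -1.5773e+02] w 0.0502 -> shares [0. 0. 0.] turn 0
[-0.25172403  0.40695604 -0.65730033]
first nut [65. 13.]Traceback (most recent call last):
  File "<stdin>", line 9, in <module>
  File "h.py", line 21, in proj
    m=eyes.camera_model(n); f=240/np.tan(np.radians(m['fov_y']/2))
ValueError: time passes only in moves, steps and waits
```

Run:
```python
from h import *
C=np.array([.5925,.3005])
t=np.linspace(-75,75,151);N,T=np.meshgrid(t/1e3,t/1e3,indexing='ij')
X=np.stack([C[0]+.927*N-.375*T,C[1]+.375*N+.927*T,0*N+.012,0*N+1],-1)
for n in('scene','side'):
    I=eyes.capture(n)[:,:,::-1].copy();cv2.imwrite(f'pics/{n}21.png',I)
    m=eyes.camera_model(n);f=240/np.tan(np.radians(m['fov_y']/2));c=X@m['world_to_cam'].T
    q=cv2.remap(I,(m['cx']+f*c[...,0]/-c[...,2]).astype(np.float32),(m['cy']-f*c[...,1]/-c[...,2]).astype(np.float32),1)
    cv2.imwrite(f'pics/top_{n}.png',q);k=((cv2.cvtColor(q,6)>50)*255).astype(np.uint8);print(n)
    for c in cv2.findContours(k,0,2)[0]:
        x,y,w,hh=cv2.boundingRect(c)
        if cv2.contourArea(c)>40: print(' n,t',y+hh//2-75,x+w//2-75,'size',hh,w,cv2.contourArea(c))
    g=cv2.resize(cv2.cvtColor(q,6),(25,25),interpolation=cv2.INTER_AREA);print('\n'.join(''.join(' .:-=+*#%@'[min(9,v//15)] for v in r_) for r_ in g))
```

```text
scene
 n,t 0 0 size 151 151 22493.0
=#+-------------------=+=
=*:... .. ...........:=+=
=*:                  .=++
=*:               ...:=++
=*:               ...:=++
=*:              .::-=+++
=*:             :=+++++++
=*:             :=+++++++
=*:             :=+++++++
+*:             .=====+++
+*:              ..:::=++
+*:                .::=+=
+*:     ....       .::=+=
+*:    .:-::.       :-=++
+*:    .--::.       .:-=#
+*:     :--:...     .::-*
+*:     .:----::     :---
+*:     :=::--::.    .-==
+*:     :--:--:.     .===
+*:      .... .      :===
+*:          ..      .===
+*:        .--::     :===
==.       .-=:::.    .===
==:........:=--:.....:===
=====================+***
side
 n,t 0 0 size 151 151 17401.5
 n,t -54 -60 size 43 31 164.5
=:::::......=%%#*******##
=...........=%%=-------*#
-...........=%%-.......*#
-...........=%%-.......*#
%...........=%%-.......*#
@...........=%%-.......*#
#.........:.=%%-.......*#
:.........:.=%%-.......*#
+.......::..=%%-.......*#
-........:..=#%-.......*#
#.........::+%%-.......*#
@@*==-----==#%%-.......*%
@@@@@@@@@==..:-........*%
@@@@@@@@@=+=+:.........*%
@@@@@@@@@==:+=.........*%
*+++++++==+=*-.........*%
%+.....::::==-==-......*%
%+........=-=+:-*......*%
%+........=-=*=++.....:#@
#+........:-=-::......:#@
#+.....................#%
#+...........:==:.....:#@
#=...........=-=+.....:%@
#+...........=-++.....:%@
#*************##*******@%
```

Rectified views from both fixed cameras show all four nuts on the mat, near n,t = (10,-8), (30,-8), (28,10) and (63,13) mm. I'll take the empty box back to the free panel.

step_arm:
  plan:
    - [0,0,-0.06,0,45]
    - [0.04,-0.08,-0.14,0,45]
    - [0.08,-0.2,-0.2,0,45]
    - [0.13,-0.33,-0.2,0,45]
    - [0.19,-0.46,-0.2,0,45]
    - [0.25,-0.59,-0.2,0,45]
    - [0.3,-0.72,-0.2,0,45]
    - [0.35,-0.84,-0.2,0,45]
    - [0.39,-0.93,-0.2,0,45]
    - [0.41,-0.99,-0.2,0,45]
    - [0.41,-1,-0.2,0,45]
    - [0.41,-1,-0.2,0,45]

```text
time_s: 27.63
tcp_pos: [0.5721, 0.0218, 0.1155]
eef_rot: [-180.0, 0.0, -157.8]
contact_force: [1.2, -0.5, -1.6]
gripper_width: 0.0499
gripper_force: 20.0
```

Run:
```python
from h import *
p,e,s=st();shift([p[0],p[1],.012]);W=eyes.capture('wrist')[:,:,::-1].copy();cv2.imwrite('pics/wrist22.png',W);print(rows(W))
S=eyes.capture('side')[:,:,::-1].copy();cv2.imwrite('pics/side22.png',S)
k=blob(S,(40,90,30),(85,255,255),(200,100,420,330))
y=np.radians(e[2]);nose=np.array([np.cos(y),np.sin(y),0]);lat=np.array([-nose[1],nose[0],0]);lat*=np.sign(lat[1]);piv=np.array([p[0],p[1],p[2]+.019])
for c in cv2.findContours(k,0,1)[0]:
    if cv2.contourArea(c)>3:
        c=c[:,0]
        for i in(np.argmax(c[:,1]),np.argmin(c[:,0]),np.argmax(c[:,0])):
            o,d=ray('side',c[i]);X=o+d*(((piv+lat*.025-o)@lat)/(d@lat))-piv;print(c[i],(X@nose*1e3).round(1),(X[2]*1e3).round(1))
```

```text
t 27.63 tcp [0.5721 0.0218 0.1155] [-1.7999e+02  1.0000e-02 -1.5784e+02] w 0.0499 -> shares [0.    0.    0.414] turn 0
[247, 256, 267, 280, 289, 307]
[287 245] -48.9 -6.9
[280 228] -61.0 38.9
[301 244] -21.3 -12.5
```

step_arm:
  plan:
    - [0,0,0.08,0,45]
    - [0,0,0.18,0,45]
    - [0,0,0.27,0,45]
    - [0,0,0.34,0,45]
    - [0,0,0.38,0,45]
    - [0.005,0,0.4,0,45]
    - [0.01,0,0.412,0,45]
    - [0.01,0,0.412,0,45]
    - [0.01,0,0.412,0,45]

```text
time_s: 28.48
tcp_pos: [0.5697, 0.022, 0.0134]
eef_rot: [-180.0, 0.1, -157.7]
contact_force: [0.4, -0.2, -0.9]
gripper_width: 0.0498
gripper_force: 20.0
```

step_arm:
  plan:
    - [0,0,0.01,0,45]
    - [0,0,0.018,0,45]
    - [0,0,0.026,0,45]
    - [0,0,0.026,0,45]
  newtons: 10

```text
time_s: 28.82
tcp_pos: [0.569, 0.0216, 0.0059]
eef_rot: [180.0, -0.0, -157.8]
contact_force: [0.4, 0.4, -1.8]
gripper_width: 0.0503
gripper_force: 10.0
```

step_arm:
  plan:
    - [0,0,0.006,0,45]
    - [0,0,0.012,0,45]
    - [0,0,0.012,0,45]

```text
time_s: 29.07
tcp_pos: [0.5696, 0.0218, 0.0032]
eef_rot: [-180.0, 0.0, -157.7]
contact_force: [-0.1, 0.1, 0.2]
gripper_width: 0.0501
gripper_force: 10.0
```

Run:
```python
from h import *
p,e,s=st();shift(p);print(s['contact_force']);W=eyes.capture('wrist')[:,:,::-1].copy();print(rows(W));cv2.imwrite('pics/wrist23.png',W)
S=eyes.capture('side')[:,:,::-1].copy();cv2.imwrite('pics/side23.png',S)
k=blob(S,(40,90,30),(85,255,255),(230,200,400,330))
y=np.radians(e[2]);nose=np.array([np.cos(y),np.sin(y),0]);lat=np.array([-nose[1],nose[0],0]);lat*=np.sign(lat[1]);piv=np.array([p[0],p[1],p[2]+.019]);ps=[]
c=big(k)[:,0];lo={x:max(c[c[:,0]==x,1]) for x in set(c[:,0])}
for x in sorted(lo):
    o,d=ray('side',(x,lo[x]));X=o+d*(((piv+lat*.025-o)@lat)/(d@lat))-piv;print(x,lo[x],(X@nose*1e3).round(1),((X[2]+piv[2])*1e3).round(1))
```

```text
t 29.07 tcp [0.5696 0.0218 0.0032] [-1.7999e+02  4.0000e-02 -1.5774e+02] w 0.0501 -> shares [0. 0. 0.] turn 0
[-0.08932242  0.05832694  0.21946531]
[248, 258, 270, 283, 293, 307]
283 273 -61.7 57.1
284 275 -59.8 51.0
285 277 -58.0 44.7
286 280 -56.2 35.6
287 282 -54.3 29.2
288 284 -52.4 22.8
289 286 -50.5 16.4
290 287 -48.5 12.7
291 287 -46.4 12.0
292 287 -44.3 11.3
293 286 -42.1 13.5
294 286 -40.0 12.8
295 286 -37.9 12.0
296 286 -35.8 11.3
297 286 -33.7 10.6
298 286 -31.6 9.9
299 286 -29.5 9.1
300 286 -27.4 8.4
301 286 -25.3 7.7
302 285 -23.1 9.9
```

step_arm:
  plan:
    - [0,0,0,0,49.5]
    - [0,0,0,0,50.5]
    - [0,0,0,0,51.5]
    - [0,0,0,0,54]
    - [0,0,0,0,60]
    - [0,0,0,0,72]
    - [0,0,0,0,80]
    - [0,0,0,0,80]
  newtons: 3

```text
time_s: 29.83
tcp_pos: [0.5691, 0.0217, 0.0031]
eef_rot: [180.0, -0.0, -157.7]
contact_force: [0.8, -0.3, 0.4]
gripper_width: 0.0747
gripper_force: 0.0
```

step_arm:
  plan:
    - [0,0,-0.05,0,80]
    - [0,0,-0.15,0,80]
    - [0,0,-0.3,0,80]
    - [0,0,-0.45,0,80]
    - [-0.2,0,-0.6,0,80]
    - [-0.35,0,-0.6,0,80]
    - [-0.4,0,-0.6,0,80]
    - [-0.4,0,-0.6,0,80]
    - [-0.4,0,-0.6,0,80]

```text
time_s: 30.58
tcp_pos: [0.6623, 0.06, 0.1524]
eef_rot: [180.0, -0.0, -157.7]
contact_force: [0.0, -0.5, -0.8]
gripper_width: 0.08
gripper_force: 0.0
```

Run:
```python
from h import *
np.set_printoptions(precision=4,suppress=True)
p,e,s=st();shift(p)
W=eyes.capture('wrist')[:,:,::-1].copy();S=eyes.capture('side')[:,:,::-1].copy();C=eyes.capture('scene')[:,:,::-1].copy()
for n,i in(('wrist',W),('side',S),('scene',C)):cv2.imwrite(f'pics/{n}24.png',i)
k=blob(W,(40,90,30),(85,255,255));c=big(k);q=cv2.boxPoints(cv2.minAreaRect(c))
print('wrist green',cv2.boundingRect(c),cv2.contourArea(c),[onz('wrist',a,.046,(p,e))[:2] for a in q])
# side: bottom green skirt line along long near face, ray to panel
k=blob(S,(40,90,30),(85,255,255),(230,200,400,330));c=big(k)[:,0];print('side bbox',cv2.boundingRect(c))
lo={x:max(c[c[:,0]==x,1]) for x in set(c[:,0])};print({int(x):int(v) for x,v in sorted(lo.items())}); 
print([onz('side',(x,lo[x]),0)[:2].round(4).tolist() for x in sorted(lo)[::4]])
# did anything else move? compare colour centroids before/after
for n,a,b in(('scene',cv2.imread('pics/scene0.png'),C),('side',cv2.imread('pics/side0.png'),S)):
    for nm,lo_,hi in(('orange',(5,200,120),(16,255,255)),('blue',(105,150,60),(125,255,255)),('yellow',(20,150,100),(32,255,255)),('pink',(160,80,80),(178,255,255))):
        f=lambda i:(lambda m:(round(m['m10']/m['m00'],1),round(m['m01']/m['m00'],1)))(cv2.moments(blob(i,lo_,hi,(110,130,450,420)),True))
        print(n,nm,f(a),f(b))
```

```text
t 30.58 tcp [0.6623 0.06   0.1524] [ 179.99   -0.03 -157.74] w 0.08 -> shares [0. 0. 0.] turn 0
wrist green (285, 82, 71, 22) 1265.0 [array([ 0.5644, -0.0064]), array([0.5458, 0.0391]), array([0.56  , 0.0449]), array([ 0.5786, -0.0006])]
side bbox (306, 254, 13, 17)
{306: 256, 307: 258, 308: 260, 309: 262, 310: 265, 311: 267, 312: 268, 313: 270, 314: 270, 315: 270, 316: 269, 317: 269, 318: 269}
[[0.5796, -0.0413], [0.5694, -0.0144], [0.5601, -0.0001], [0.5519, -0.0035]]
scene orange (230.3, 299.5) (230.3, 302.3)
scene blue (184.2, 362.1) (209.9, 348.1)
scene yellow (388.4, 296.1) (388.8, 296.0)
scene pink (140.2, 323.0) (140.7, 323.1)
side orange (326.2, 196.2) (324.7, 197.5)
side blue (322.6, 197.6) (322.8, 190.8)
side yellow (237.5, 257.5) (236.9, 257.5)
side pink (369.6, 173.9) (369.5, 173.9)
```

step_arm:
  plan:
    - [0.1,0,-0.1,0,80]
    - [0.22,0,-0.2,0,80]
    - [0.34,0,-0.24,0,80]
    - [0.4,0,-0.24,0,80]
    - [0.4,0,-0.24,0,80]
    - [0.4,0,-0.24,0,80]

```text
time_s: 31.23
tcp_pos: [0.5681, 0.0211, 0.214]
eef_rot: [180.0, 0.1, -157.8]
contact_force: [0.8, -0.4, -0.4]
gripper_width: 0.0801
gripper_force: 0.0
```

Run:
```python
from h import *
np.set_printoptions(precision=4,suppress=True)
p,e,s=st();shift(p)
W=eyes.capture('wrist')[:,:,::-1].copy();C=eyes.capture('scene')[:,:,::-1].copy();S=eyes.capture('side')[:,:,::-1].copy()
for n,i in(('wrist',W),('side',S),('scene',C)):cv2.imwrite(f'pics/{n}25.png',i)
for col in(280,300,340,360): print(col,rows(W,col))
# predicted row of box features for centre = grip pos - 15mm
y=np.radians(e[2]);nose=np.array([np.cos(y),np.sin(y),0]);R=Rn.from_euler('xyz',e,degrees=True).as_matrix()
cen=np.array([.5691,.0217,0])-nose*.015
for nm,f,z in(('strip back',.018,.046),('hinge edge',.030,.046),('flap top',.033,.045),('flap bot shut',.033,.003),('flap bot 10deg',.0405,.004),('flap bot 20deg',.048,.006)):
    print(nm,wproj(R.T@(cen+nose*f+[0,0,z]-p))[1].round(1))
for n,a,b,boxes in(('scene',cv2.imread('pics/scene0.png'),C,dict(blue=(160,335,200,390),orange=(232,285,272,320),tray=(365,145,455,215),spanner=(218,195,305,250),clamp=(320,255,430,355),brown=(250,360,300,425))),('side',cv2.imread('pics/side0.png'),S,dict(blue=(303,155,340,171),tray=(225,340,345,440),spanner=(358,238,395,310),clamp=(205,212,265,300)))):
    for k,(x0,y0,x1,y1) in boxes.items():
        A,B=(cv2.cvtColor(i[y0:y1,x0:x1],6).astype(np.float32) for i in(a,b))
        print(n,k,'shift px',np.round(cv2.phaseCorrelate(A,B),2),'mean diff',np.abs(A-B).mean().round(1))
```

```text
t 31.23 tcp [0.5681 0.0211 0.214 ] [ 180.      0.09 -157.76] w 0.0801 -> shares [0. 0. 0.] turn 0
280 []
300 [201, 207, 212, 227]
340 [201, 207, 212, 227]
360 []
strip back 222.1
hinge edge 208.9
flap top 205.3
flap bot shut 198.9
flap bot 10deg 191.6
flap bot 20deg 184.3Traceback (most recent call last):
  File "<stdin>", line 15, in <module>
    return _wrapfunc(a, 'round', decimals=decimals, out=out)
    return _wrapit(obj, method, *args, **kwds)
    conv = _array_converter(obj)
ValueError: setting an array element with a sequence. The requested array has an inhomogeneous shape after 1 dimensions. The detected shape was (2,) + inhomogeneous part.
```

Run:
```python
import cv2,numpy as np
for n,boxes in(('scene',dict(blue=(160,335,200,390),orange=(232,285,272,320),trayrim=(365,145,455,215),spanner=(218,195,305,250),clamp=(320,255,430,355),brown=(250,360,300,425))),('side',dict(blue=(303,155,340,171),trayrim=(225,340,345,440),spanner=(358,238,395,310),clamp=(205,212,265,300)))):
    a,b=(cv2.imread(f'pics/{n}{t}.png') for t in(0,25))
    for k,(x0,y0,x1,y1) in boxes.items():
        A,B=(cv2.cvtColor(i[y0:y1,x0:x1],6).astype(np.float32) for i in(a,b));d,_=cv2.phaseCorrelate(A,B)
        print(n,k,'shift px',round(d[0],2),round(d[1],2),'diff',round(float(np.abs(A-B).mean()),1))
```

```text
scene blue shift px 0.1 -0.01 diff 2.9
scene orange shift px 0.03 0.01 diff 2.5
scene trayrim shift px -0.03 -0.97 diff 17.9
scene spanner shift px -0.03 -0.05 diff 19.0
scene clamp shift px 0.02 -0.01 diff 18.2
scene brown shift px -0.22 -0.08 diff 6.4
side blue shift px 0.09 0.51 diff 81.6
side trayrim shift px 0.23 -0.25 diff 26.1
side spanner shift px -0.02 0.12 diff 32.9
side clamp shift px -0.02 0.16 diff 32.0
```

```bash
python3 -c "
from plant import r,eyes,workorder
print(workorder.close_job())"
```

```text
the job is handed in; nothing more can be done
None
```

I've handed in the job: all four nuts are in the steel tray, and the green-flap box is empty and standing level on the bare panel, flap shut. Two caveats: I set the box down and regripped it once inside the tray part-way through tipping, and my before/after check was inconclusive for the tray, which may have moved up to 2 mm, and for the blue box in the side view; nothing else showed movement.

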